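Fit out the adapter block from the rotary magazine

TASK

Put the dust cap from the adapter block into the grey parts bin behind it. Turn the rotary magazine by its knob to bring the parts to the window in the guard one after another: seat the long taper cone in the cup, then, with it in the cup, rock it about ten degrees to one side to check that it is free and let it settle fully home again; and push every relay plug there is fully home into the socket of its own shape and size. Leave the blunt cone and the small brass weight in their bays and the things around alone.

Things in the scene. Friction and masses are not known exactly. Their poses are not given: they have to be found in the camera images.
- magazine: Fixed rotary magazine: turning aluminium rotor (212 mm across) with six cups under a clear guard plate 220 x 220 mm on corner posts (z 92 to 96 mm). A notch in the plate, 100 mm wide, from its front edge (x -110 mm) to x +20 mm, leaves only the hub knob and the bay turned to the front open from above. Origin: centre of the foot on the bench; the notch points along its -x, to the robot.
- window (a point): Point 80 mm in front of the hub axis, mid-notch, at the height of a bay's floor (25 mm over the bench): where a bay stands when it faces the arm.
- rotor (a joint): Angle of the rotor, positive counter-clockwise seen from above, many turns either way (limits +-12.6 rad). It reads 0 at the start, wherever the bays then stand; each 60 deg brings another bay to the window. It turns with light friction (0.06 N m) and stays where it is left; no detents.
- rotor_knob (a point): Centre of the black bar knob on the hub axis that turns the rotor: bar 50 x 14 mm in plan, 22 mm high, its middle 113 mm and its top 124 mm above the bench. The long side of the bar lies along this point's x axis, which turns with the rotor. Grip it across the 14 mm.
- bay_0 (a point): Centre of the floor of one of the six bays; they lie 80 mm from the hub axis, 60 deg apart, all alike. Each is a hexagonal cup 40 mm across the flats inside, wall 2.5 mm, floor 25 mm and rim 41 mm above the bench. Any part may be in any bay; the parts stand with a few mm of play, plugs at any yaw.
- block: Aluminium adapter block fixed to the bench, 156 x 156 x 36 mm, with a conical steel cup and three through sockets in its top, 70 mm apart in a square. Origin: centre of its underside, z up.
- cup (a point): Centre of the mouth of the conical cup, on the block's top (z 36 mm), at x -35, y -35 mm of the block; mouth 44 mm across, narrowing at 25 deg a side, 31 mm deep. The seated taper_cone has its origin 28 mm below this point. Covered by the dust cap at the start.
- socket_large (a point): Centre of the mouth of the large square socket, 29 x 29 mm (mouth bevelled 2 mm), on the block's top at x -35, y 35 mm of the block; axes parallel to the block's. A fully home plug has its origin 18 mm below this point, the same for the other sockets.
- socket_flat (a point): Mouth of the oblong socket, 29 mm along the block's x by 19 mm along y, at x 35, y 35 mm of the block.
- socket_small (a point): Mouth of the small square socket, 21 x 21 mm, at x 35, y -35 mm of the block.
- taper_cone: The longer steel cone that matches the cup: tip 18 mm across at the bottom, widening to 44 mm at 28 mm height, a rim to 34 mm, then a round stem 20 mm across up to 56 mm. 0.12 to 0.2 kg. Origin: centre of the lower (narrow) face, z up. Stands in a bay at the start.
- blunt_cone: A shorter, blunter steel cone (bottom 30 mm across, rim 36 mm, stem 20 mm, 44 mm high) for another fixture; it stays in its bay. Origin: centre of the lower face.
- small_weight: Small brass knobbed weight, 26 mm across, 31 mm high; it stays in its bay. Origin: centre of its underside.
- plug_large: Large square black relay block with a steel plug under it: plug 27 x 27 mm, 18 mm long, below a head 35 x 35 mm, 30 mm high (48 mm in all); the head's underside is the stop. Origin: centre of the plug's lower face, z up, x along the first size. Starts standing in one of the magazine's bays, or is absent (None).
- plug_flat: Oblong black relay block with a steel plug under it: plug 27 x 17 mm, 18 mm long, below a head 35 x 25 mm, 30 mm high (48 mm in all); the head's underside is the stop. Origin: centre of the plug's lower face, z up, x along the first size. Starts standing in one of the magazine's bays, or is absent (None).
- plug_small: Small square black relay block with a steel plug under it: plug 19 x 19 mm, 18 mm long, below a head 27 x 27 mm, 30 mm high (48 mm in all); the head's underside is the stop. Origin: centre of the plug's lower face, z up, x along the first size. Starts standing in one of the magazine's bays, or is absent (None).
- dust_cap: Black plastic cap lying over the cup at the start: disc 52 mm across, 6 mm thick, with a round grip 18 mm across up to 26 mm. Origin: centre of its underside, z up.
- bin: Grey open parts bin with a few clips in it, 89 x 109 mm (long along its y), 48 mm high, walls 2 mm, floor 2 mm, loose. Origin: centre of its underside. It may be bumped.
- tape: Black tape roll, 63 mm across, a bystander.
- pen: Marker pen, 135 mm long, a bystander.
- notebook: Blue notebook 148 x 109 mm, a bystander.
Things that resemble listed ones, but are neither listed nor needed, are in the scene too. What is shaped like the plug_large but purple or turquoise is not meant.

How it is judged:
On the way, in this order (a step that is already met when the one before it is completed fails the run):
1. the taper cone is seated upright in the cup (horizontal distance between taper_cone and cup below 0.004 m and z of taper_cone in the frame of cup between -0.031 and -0.025 m and linear speed of taper_cone below 0.02 m/s and angle between taper_cone's own z axis and vertical below 0.05 rad), for 0.2 s.
2. the taper cone is rocked (tilted at least 5 degrees) in the cup (angle between taper_cone's own z axis and vertical above 0.09 rad and horizontal distance between taper_cone and cup below 0.014 m and z of taper_cone in the frame of cup below -0.012 m), for 0.1 s.
At the end, for the whole second after the job is handed in: The taper cone sits fully home (3 mm) and upright (3 deg) in the cup; each relay plug present is fully home (3.5 mm), upright (3.4 deg) and centred (4 mm) in the socket of its own size; the dust cap lies in the bin; the blunt cone and the brass weight are still in their bays; all at rest (all of step 1 and horizontal distance between dust_cap and bin below 0.05 m and z of dust_cap in the frame of bin below 0.04 m and linear speed of each of dust_cap, plug_large, plug_flat, plug_small below 0.02 m/s and horizontal distance between plug_large and socket_large below 0.004 m and z of plug_large in the frame of socket_large between -0.0215 and -0.0145 m and angle between each of plug_large, plug_flat, plug_small's own z axis and vertical below 0.06 rad and horizontal distance between plug_flat and socket_flat below 0.004 m and z of plug_flat in the frame of socket_flat between -0.0215 and -0.0145 m and horizontal distance between plug_small and socket_small below 0.004 m and z of plug_small in the frame of socket_small between -0.0215 and -0.0145 m and not (height (world z) of blunt_cone above 0.06 m) and not (height (world z) of small_weight above 0.06 m) and horizontal distance between each of blunt_cone, small_weight and rotor_knob below 0.095 m); the robot touches nothing.
It fails at once if the blunt cone or the small brass weight is taken out of its bay (height (world z) of any of blunt_cone, small_weight above 0.06 m).
It fails at once if a bystander (tape roll, pen, notebook) is shifted by more than 4 cm (distance of any of tape, pen, notebook from where it was at the start of the episode above 0.04 m).
Of plug_large, plug_flat, plug_small only 2 to 3 are there at a start; the rules pass over those that are not, and their reading is None.
At some moment in a run one of bin, dust_cap may be knocked a few centimetres aside while the robot is not near it.
It also fails if it takes over 210 s, if anything falls off the work surface, if the arm or the gripper's body presses on something with over 40 N, if the wrist force passes 120 N, or if a joint passes its speed limit or range.

ROBOT

A 7-joint arm with a two-finger parallel gripper is mounted at the origin on a cart in front of the work surface, level with it; the furniture and walls round the work are solid. World frame = base frame: x ahead of the robot, y to its left, z up, the work surface at z = 0. Lengths are in m, angles in rad, forces in N, time in s.
With the tool pointing down it reaches from about 0.425 to 0.925 m from the base axis. Payload 6.8 kg.
Tool frame: the origin (TCP) lies at the very end of the fingers, on their centre line; the grasp point (between the pads) lies 19 mm behind it; x points along the fingers, y is the direction in which the jaws open and shut, and the axes are right-handed (so a half turn about x gives the same grasp; the last joint's range is limited). The gripper opens to 85 mm and grips with 20 to 120 N. Pads are 22 mm wide; open, the fingers measure 114 mm over their backs; the gripper's body (76 mm by 85 mm) begins 54 mm behind the grasp point. The pads swing forward as they close: fully open they stand 13 mm farther back than shut.
Start: joints at [-1.401, 0.477, 0.022, 1.555, -0.011, 1.109, -0.083], TCP at [0.185, 0.649, 0.231] pointing down, gripper open.
Joint ranges: [-2.96, 2.96], [-0.34, 2.1], [-1.41, 1.46], [0.24, 2.44], [-1.37, 4.51], [0.17, 1.92], [-2.96, 2.96]. Speed limits (rad/s): [2.39, 2.39, 3.14, 3.14, 3.14, 3.14, 3.14].

INTERFACE

Orientations are given as a rotation vector (axis times angle).
In Python, from bench import get_obs, grab_frame, camera_info, hand_in gives the robot as it stands.
- The arm moves only by the tool apply_moves, never from a script. Its argument "series" is text: rows parted by semicolons, each of 7 numbers parted by spaces: the turn, a rotation vector about the tool's x, y, z in rad, then the shift along the tool's x, y, z in m, then the opening, from 0 (shut) to 1 (fully open). In form: wx wy wz tx ty tz hand; .... A call has 1 to 12 rows; each row is the pose to reach, as a shift and turn from the pose commanded when the call began, along the tool's axes at that moment; what a row does not reach only later rows make up. A row lasts 1/8 s, in which the tool goes at most 62.5 mm and 10.7 degrees, less where a joint would pass 70% of its speed; a pose out of reach is approached as far as the arm can. A call with a gripper value outside its range is refused whole. The fingers move at their own pace and stop on an object; "force" is the grip in N (left out, the last holds). Time passes only in rows, so rows that repeat a pose let the fingers close. It gives the time, the measured TCP pose, the force and the opening at its end, in the units of the state.
- get_obs(): the state, without advancing time (a new reading comes with each control period).
- grab_frame(name): name is "scene" or "top" or "wrist"; returns the picture (420x560x3 uint8, blue, green, red); there is no depth.
- camera_info(name): a dict with "fov_y" (degrees; the focal length in pixels is half the picture's height over the tangent of half this angle, whatever the lens; pixels are square), "cx", "cy" (the principal point, pixels), "D" ([k1, k2, p1, p2, k3] as OpenCV has them; the pictures are not rectified), "rvec" (rotation vector, rad) and "tvec" (3), from world to camera coordinates, as OpenCV has them. Camera axes: x right, y down, z forward; pixel columns grow to the right and rows downward; lengths in m; the calibration is good to about 2 mm. A picture is of the moment at which its call begins: read the wrist's pose just before it. camera_info takes no time and is no camera call; for the wrist camera it gives the pose at the moment of the call.
- hand_in(): hands the job in, once; it reports no verdict.
The state is a dict: "clock": time; "joints": joint angles; "qvel": joint speeds; "tau": joint torques, N m; "tcp_pos": TCP position; "orientation": TCP orientation; "contact_force": force on the tool from outside, world axes, zero at the start; "moment": the same for the moment, N m; "grip_width": finger opening in m.
Only numpy, scipy, OpenCV 4.12 (cv2) and the standard library are available. Lean on these libraries where they do the work, as an engineer would, in place of code of your own. Each camera call takes 0.05 s, during which the arm holds its last target.

## Working session

There is one attempt and no reset: what is moved stays moved. The work goes in short steps, Python scripts to look and compute and a tool call to move; the robot and the scene stay as the last step left them, time stands still between calls to the robot, and variables do not carry over. Pictures are saved under pics/ and viewed, and the job is handed in when it is done.

Besides the shell and the picture viewer there is one more tool, called by a JSON object that holds its "fn" and its "kwargs", one argument or row to a line. apply_moves: Moves the arm, as the interface text tells. Its arguments: {"type":"object","properties":{"series":{"type":"string"},"force":{"type":"number"}},"required":["series"]}

```bash
ls; mkdir -p pics; python3 - <<'E'
from bench import *
import cv2
o=get_obs();print(o)
for n in ["scene","top","wrist"]:
    cv2.imwrite(f"pics/{n}0.png",grab_frame(n)); print(n,camera_info(n))
E
```

```text
pics
{'clock': 0.0, 'joints': array([-1.40108412,  0.4777854 ,  0.02230326,  1.55646564, -0.01153339,
        1.10926981, -0.08312059]), 'qvel': array([-0.00184223,  0.0013346 , -0.00059311, -0.00069513,  0.00231255,
        0.00035547, -0.00082265]), 'tau': array([ 2.29228517e-04, -5.96456087e+01,  1.60744652e+00, -2.81204742e+01,
        1.23697377e-02,  9.48821398e-03,  2.45704325e-05]), 'tcp_pos': array([0.18494116, 0.64855471, 0.23032885]), 'orientation': array([ 0.21664404,  1.55993801, -0.21946965]), 'contact_force': array([ 0.25305491, -0.16783219, -0.58321568]), 'moment': array([-0.03019321, -0.00513337, -0.05077852]), 'grip_width': 0.08571526512040435}
scene {'fov_y': 46.54313903807329, 'cx': 279.7264068203878, 'cy': 200.78129192650636, 'D': array([-0.04544071,  0.        ,  0.        ,  0.        ,  0.        ]), 'rvec': array([ 2.01212879, -0.99097364,  0.52492217]), 'tvec': array([-0.3076128 ,  0.3323934 ,  0.81706469])}
top {'fov_y': 51.73118570122453, 'cx': 277.82921912063495, 'cy': 201.34198014372978, 'D': array([-0.1000002,  0.       ,  0.       ,  0.       ,  0.       ]), 'rvec': array([ 2.1638346 , -2.13197505,  0.17469164]), 'tvec': array([0.00321442, 0.52188404, 1.20846974])}
wrist {'fov_y': 64.43179687408008, 'cx': 281.7922801167511, 'cy': 215.67233977283226, 'D': array([-0.02059043,  0.        ,  0.        ,  0.        ,  0.        ]), 'rvec': array([-2.30666024, -1.74037057, -0.26113088]), 'tvec': array([-0.67476026, -0.03816493,  0.37994779])}
```

View pics/scene0.png

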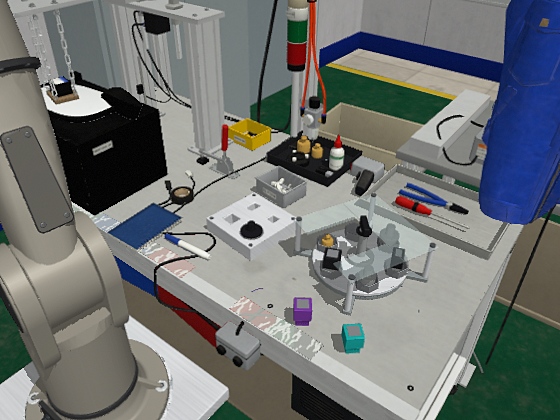

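View pics/top0.png

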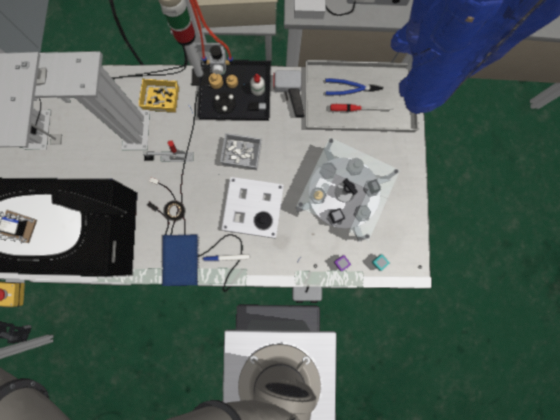

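View pics/wrist0.png

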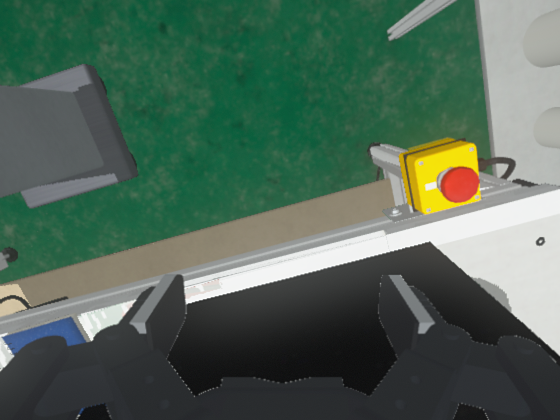

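The scene view shows the block at ~(250,225), the cap at ~(252,229), the magazine at ~(365,250) and decoys at (302,312) and (352,337). The top view shows the block at ~(252,207), the hub at ~(347,187) and the bin at (241,151).

```bash
cat > h.py <<'E'
from bench import *
import cv2, numpy as np
from scipy.spatial.transform import Rotation as R
def K(ci):
    f=210/np.tan(np.radians(ci['fov_y'])/2)
    return np.array([[f,0,ci['cx']],[0,f,ci['cy']],[0,0,1]])
def rays(ci,px):
    u=cv2.undistortPoints(np.array(px,float).reshape(-1,1,2),K(ci),ci['D']).reshape(-1,2)
    M=cv2.Rodrigues(ci['rvec'])[0]; C=-M.T@ci['tvec']
    d=np.c_[u,np.ones(len(u))]@M
    return C,d
def plane(ci,px,z):
    C,d=rays(ci,px); return C+d*((z-C[2])/d[:,2])[:,None]
def proj(ci,P):
    return cv2.projectPoints(np.array(P,float).reshape(-1,3),ci['rvec'],ci['tvec'],K(ci),ci['D'])[0].reshape(-1,2)
def tri(c1,p1,c2,p2):
    C1,d1=rays(c1,[p1]);C2,d2=rays(c2,[p2]);d1=d1[0]/np.linalg.norm(d1[0]);d2=d2[0]/np.linalg.norm(d2[0])
    A=np.c_[d1,-d2];s=np.linalg.lstsq(A,C2-C1,rcond=None)[0]
    a=C1+s[0]*d1;b=C2+s[1]*d2
    return (a+b)/2,np.linalg.norm(a-b)
def crop(img,x0,y0,x1,y1,s,fn):
    cv2.imwrite(fn,cv2.resize(img[y0:y1,x0:x1],None,fx=s,fy=s,interpolation=cv2.INTER_CUBIC))
# tool: current orientation matrix, delta in tool frame
def delta(pos,Rt):
    o=get_obs();R0=R.from_rotvec(o['orientation']).as_matrix()
    return R0.T@(np.array(pos)-o['tcp_pos']), R.from_matrix(R0.T@Rt).as_rotvec()
E
python3 - <<'E'
from h import *
for n in ["top","scene"]:
    im=cv2.imread(f"pics/{n}0.png")
    if n=="top":
        crop(im,210,125,410,275,4,"pics/topc.png")
    else:
        crop(im,190,160,450,360,3,"pics/scenec.png")
ci=camera_info("top"); print(-cv2.Rodrigues(ci['rvec'])[0].T@ci['tvec'])
E
```

```text
[0.33378776 0.02349195 1.27310889]
```

View pics/topc.png

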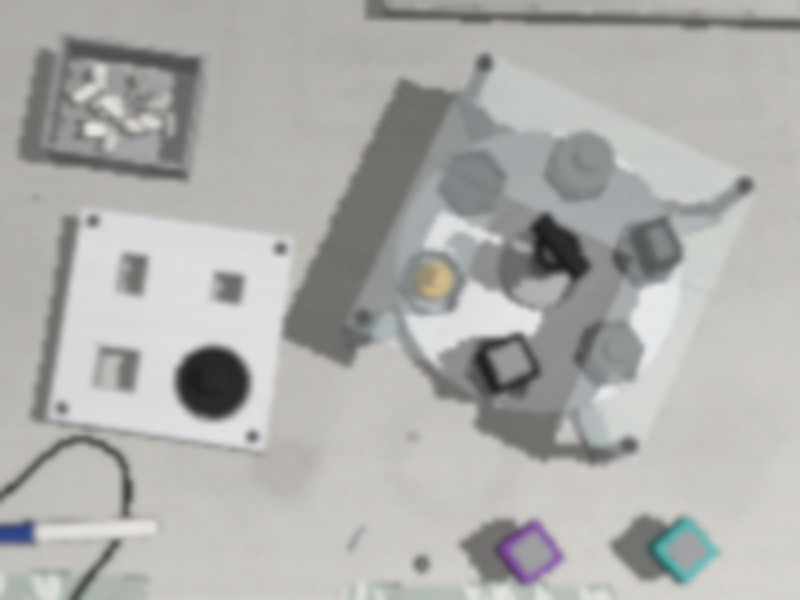

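View pics/scenec.png

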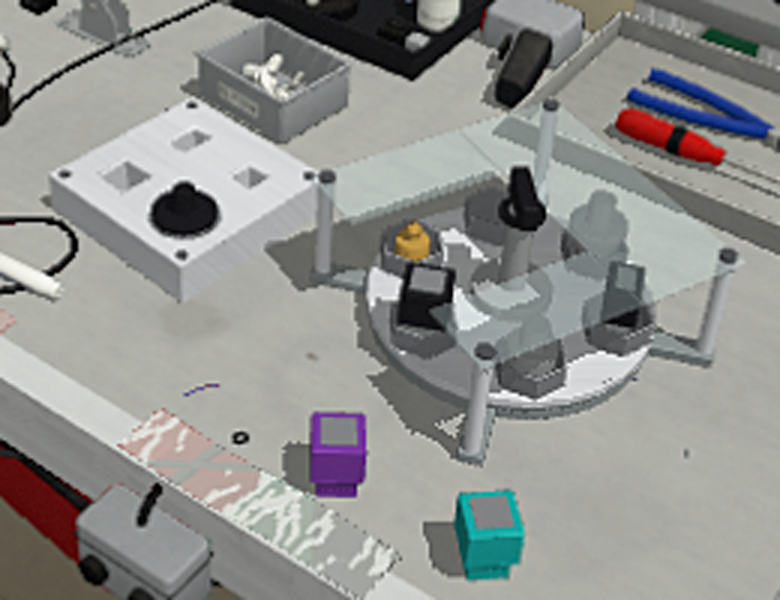

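The crops show the block square with its screws, sockets and cap. The front bay holds a square plug at crop (507,362). The weight is at (433,280), there is an empty bay at (470,180), a cone at (580,165), another plug at (655,245) and a second cone at (610,350).

```bash
python3 - <<'E'
from h import *
ci=camera_info("top"); im=cv2.imread("pics/top0.png"); cs=camera_info("scene")
def un(p): return [((a+.5)/4-.5+210,(b+.5)/4-.5+125) for a,b in p]
def us(p): return [((a+.5)/3-.5+190,(b+.5)/3-.5+160) for a,b in p]
g=im.min(2); m=np.uint8(g>195)
c,_=cv2.findContours(m[165:245,215:290].copy(),cv2.RETR_EXTERNAL,cv2.CHAIN_APPROX_NONE)
c=max(c,key=cv2.contourArea)+np.array([215,165]); r=cv2.minAreaRect(c); b=cv2.boxPoints(r)
P=plane(ci,b,.036); print(r,'\n',P.round(4),P.mean(0)); 
print([np.linalg.norm(P[i]-P[i-1]).round(4) for i in range(4)])
print('screws',plane(ci,un([(93,220),(280,248),(252,436),(62,408)]),.036).round(4).tolist())
print('screws scene',plane(cs,us([(192,104),(308,176),(181,256),(64,174)]),.036).round(4).tolist())
print('posts',plane(ci,un([(485,62),(745,185),(630,445),(363,318)]),.1).round(4).tolist())
print('posts tri',[tri(ci,a,cs,b)[0].round(4).tolist() for a,b in zip(un([(485,62),(745,185),(630,445),(363,318)]),us([(550,104),(729,257),(485,351),(327,177)]))])
print('cap top grip',tri(ci,un([(213,378)])[0],cs,us([(184,190)])[0]))
print('bin rim',plane(ci,un([(66,38),(202,57),(187,178),(45,155)]),.048).round(4).tolist())
E
```

```text
((253.16183471679688, 206.44796752929688), (54.284420013427734, 53.75221633911133), 8.746161460876465) 
 [[ 0.44    0.1689  0.036 ]
 [ 0.5956  0.1502  0.036 ]
 [ 0.5736 -0.0065  0.036 ]
 [ 0.4188  0.015   0.036 ]] [0.50701231 0.08189459 0.036     ]
[np.float64(0.1554), np.float64(0.1567), np.float64(0.1583), np.float64(0.1562)]
screws [[0.5842, 0.1427, 0.036], [0.5656, 0.0063, 0.036], [0.4288, 0.0245, 0.036], [0.4467, 0.1609, 0.036]]
screws scene [[0.586, 0.1427, 0.036], [0.5658, 0.0059, 0.036], [0.429, 0.023, 0.036], [0.4478, 0.1605, 0.036]]
posts [[0.6892, -0.1353, 0.1], [0.6041, -0.318, 0.1], [0.4211, -0.2333, 0.1], [0.5058, -0.0503, 0.1]]
posts tri [[0.6896, -0.1356, 0.0992], [0.6053, -0.3196, 0.0966], [0.4216, -0.234, 0.0986], [0.5066, -0.0511, 0.0981]]
cap top grip (array([0.4676114 , 0.0522726 , 0.06010161]), np.float64(0.0007800346419299054))
bin rim [[0.7178, 0.1657, 0.048], [0.7048, 0.0655, 0.048], [0.6138, 0.0744, 0.048], [0.6293, 0.1779, 0.048]]
```

```bash
cat >> h.py <<'E'
def Rd(a):
    x=np.array([0,0,-1.]);y=np.array([np.cos(a),np.sin(a),0]);return np.c_[x,y,np.cross(x,y)]
def state():
    o=get_obs();M=R.from_rotvec(o['orientation']).as_matrix()
    print('t',round(o['clock'],2),'tcp',o['tcp_pos'].round(4),'yaw(y)',round(float(np.arctan2(M[1,1],M[0,1])),4),'xtool',M[:,0].round(3),'grip',round(o['grip_width'],4),'F',o['contact_force'].round(1),'q',o['joints'].round(2))
def go(*tg):
    for p in tg:
        d,r=delta(p[:3],Rd(p[3])); n=max(np.linalg.norm(d)/.0625,np.linalg.norm(r)/np.radians(10.7))
        print('w',r.round(3),'t',d.round(4),'rows>=',round(n,1))
E
python3 - <<'E'
from h import *
state()
ci=camera_info("wrist");M=cv2.Rodrigues(ci['rvec'])[0];C=-M.T@ci['tvec']
o=get_obs();T=R.from_rotvec(o['orientation']).as_matrix()
print('cam in tool',T.T@(C-o['tcp_pos']),'cam axes in tool\n',(T.T@M.T).round(3))
go((.42,.35,.33,-.2),(.45,-.05,.36,-.2))
E
```

```text
t 0.15 tcp [0.185  0.6487 0.2306] yaw(y) 1.2929 xtool [-0.    -0.001 -1.   ] grip 0.0855 F [-1.   0.2 -0.5] q [-1.4   0.48  0.02  1.56 -0.01  1.11 -0.08]
cam in tool [-0.14255475  0.00065859 -0.07551497] cam axes in tool
 [[ 0.    -0.296  0.955]
 [ 1.    -0.    -0.   ]
 [ 0.     0.955  0.296]]
w [1.493e+00 1.000e-03 1.000e-03] t [-0.0991 -0.2229  0.3079] rows>= 8.0
w [1.493e+00 1.000e-03 1.000e-03] t [-0.1286 -0.5994  0.4465] rows>= 12.1
```

{"fn": "apply_moves", "kwargs": {
  "series": "0.19 0 0 -0.05 -0.03 0.04 1; 0.37 0 0 -0.09 -0.06 0.08 1; 0.56 0 0 -0.1 -0.085 0.12 1; 0.75 0 0 -0.1 -0.11 0.155 1; 0.93 0 0 -0.1 -0.14 0.19 1; 1.12 0 0 -0.1 -0.17 0.23 1; 1.3 0 0 -0.1 -0.2 0.27 1; 1.49 0 0 -0.1 -0.223 0.308 1; 1.49 0 0 -0.1 -0.28 0.335 1; 1.49 0 0 -0.1 -0.335 0.355 1; 1.49 0 0 -0.1 -0.395 0.38 1; 1.49 0 0 -0.1 -0.45 0.4 1"
}}

```text
clock: 1.65
tcp_pos: [0.4462, 0.1045, 0.3312]
orientation: [1.353, 1.11, -1.353]
contact_force: [0.4, 0.5, -1.1]
grip_width: 0.0857
```

```bash
python3 - <<'E'
from h import *
state(); go((.46,0.02,.30,-.2))
E
```

```text
t 1.65 tcp [0.4462 0.1045 0.3312] yaw(y) -0.1971 xtool [ 0.  0. -1.] grip 0.0857 F [ 0.4  0.5 -1.1] q [-0.94 -0.01  0.58  1.95  0.    1.2  -0.56]
w [ 0.003 -0.    -0.   ] t [0.0312 0.0301 0.0802] rows>= 1.5
```

{"fn": "apply_moves", "kwargs": {
  "series": "0 0 0 0.016 0.015 0.04 1; 0 0 0 0.031 0.03 0.08 1; 0 0 0 0.031 0.03 0.08 1"
}}

```text
clock: 2.02
tcp_pos: [0.4593, 0.0188, 0.2994]
orientation: [1.356, 1.107, -1.359]
contact_force: [-0.4, 1.3, 0.1]
grip_width: 0.0854
```

```bash
python3 - <<'E'
from h import *
state(); im=grab_frame("wrist"); cv2.imwrite("pics/w1.png",im)
E
```

```text
t 2.02 tcp [0.4593 0.0188 0.2994] yaw(y) -0.2034 xtool [-0.002 -0.001 -1.   ] grip 0.0854 F [-0.4  1.3  0.1] q [-0.84  0.03  0.69  1.99 -0.02  1.13 -0.34]
```

View pics/w1.png

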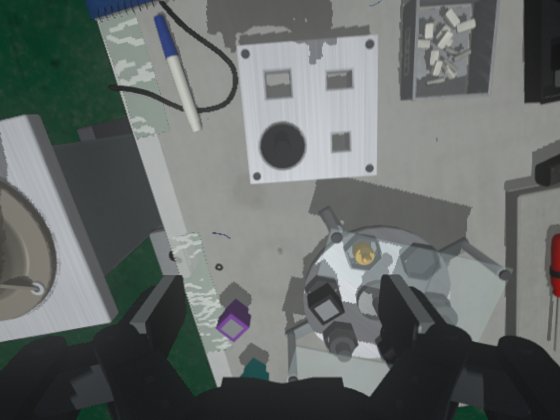

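The block (screws at (244,52), (369,44), (370,168), (258,176)), the cap (283,145), the bin and the front plug (324,300) are seen clearly.

```bash
python3 - <<'E'
from h import *
im=cv2.imread("pics/w1.png"); ci=camera_info("wrist")
crop(im,230,0,510,210,2.8,"pics/w1a.png"); crop(im,270,200,520,385,3.1,"pics/w1b.png")
m=np.uint8(im.max(2)<75)[115:180,255:310].copy()
c,_=cv2.findContours(m,cv2.RETR_EXTERNAL,cv2.CHAIN_APPROX_NONE);c=max(c,key=cv2.contourArea)+np.array([255,115])
e=cv2.fitEllipse(c);print('cap ellipse',e,plane(ci,[e[0]],.042))
P=plane(ci,[(244,52),(369,44),(370,168),(258,176)],.036);print(P.round(4),P.mean(0))
E
```

```text
cap ellipse ((282.1192321777344, 145.69027709960938), (41.67771530151367, 42.00792694091797), 164.6782684326172) [[0.46744867 0.05896078 0.042     ]]
[[0.4462 0.1677 0.036 ]
 [0.5838 0.1481 0.036 ]
 [0.5675 0.0107 0.036 ]
 [0.4309 0.0283 0.036 ]] [0.50708842 0.08871701 0.036     ]
```

View pics/w1a.png

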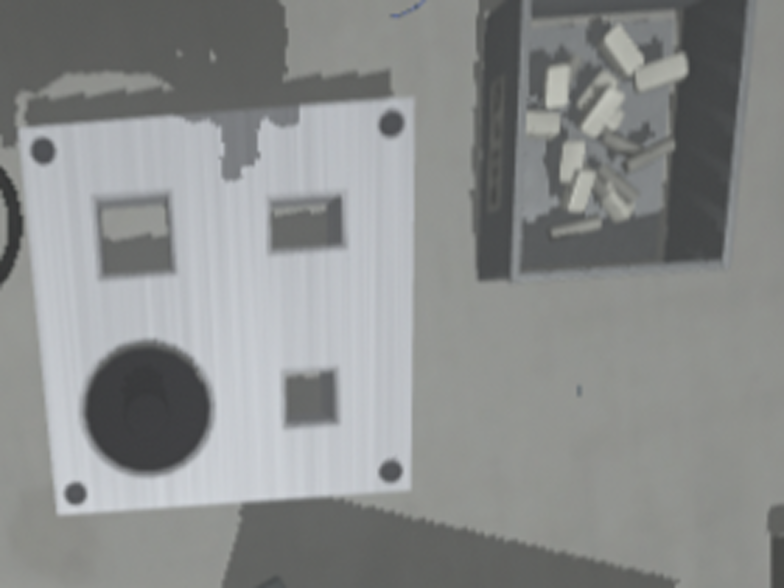

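View pics/w1b.png

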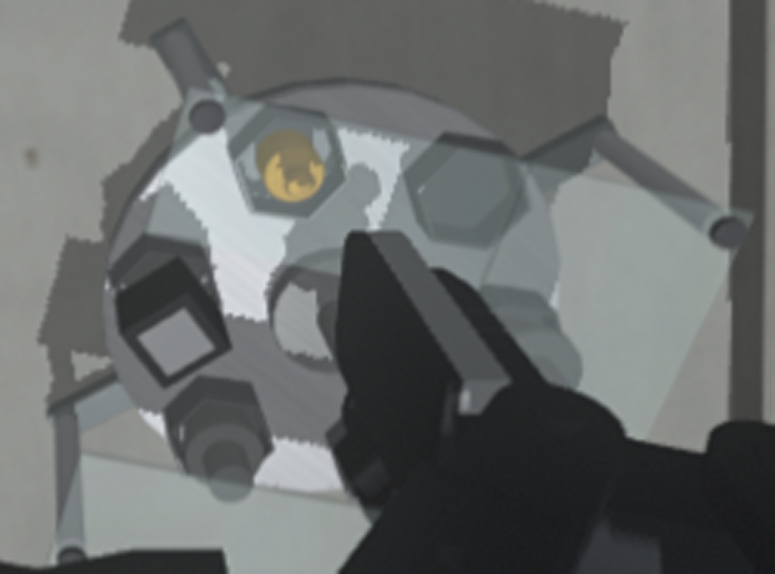

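```bash
python3 - <<'E'
from h import *
state();ci=camera_info("wrist"); im=grab_frame("wrist"); cv2.imwrite("pics/w2.png",im)
ct=camera_info("top"); 
for z in (.2,):pass
def scr(img,ci,seeds):
    out=[]
    for s in seeds:
        x,y=map(int,s);w=9;p=img[y-w:y+w+1,x-w:x+w+1].max(2)
        mk=np.uint8(p<130);n,l,st,ce=cv2.connectedComponentsWithStats(mk)
        k=l[w,w]; k=k if k else 1+np.argmin(np.linalg.norm(ce[1:]-w,axis=1)); out.append(ce[k]+[x-w,y-w])
    return np.array(out)
sd=proj(ci,[(.585,.1427,.036),(.5657,.006,.036),(.4289,.0238,.036),(.4472,.1607,.036)])
print(sd.round(1)); s=scr(im,ci,sd); print(s.round(1)); P=plane(ci,s,.036);print(P.round(4),P.mean(0))
m=np.uint8(im.max(2)<75)[115:180,255:310].copy()
c,_=cv2.findContours(m,cv2.RETR_EXTERNAL,cv2.CHAIN_APPROX_NONE);c=max(c,key=cv2.contourArea)+np.array([255,115])
e=cv2.fitEllipse(c);print('cap ellipse',e,plane(ci,[e[0]],.042))
E
```

```text
t 2.08 tcp [0.4597 0.0211 0.2999] yaw(y) -0.2003 xtool [-0.001 -0.    -1.   ] grip 0.0851 F [-0.3 -0.6  0.6] q [-0.84  0.03  0.69  1.99 -0.02  1.13 -0.35]
[[370.7  49. ]
 [369.1 172. ]
 [257.2 179.9]
 [246.3  58.5]]
[[369.3  47.1]
 [368.8 170.4]
 [256.8 178. ]
 [245.5  56. ]]
[[0.5837 0.145  0.036 ]
 [0.5656 0.008  0.036 ]
 [0.4288 0.0262 0.036 ]
 [0.4469 0.1634 0.036 ]] [0.50627943 0.08564758 0.036     ]
cap ellipse ((282.25775146484375, 148.04315185546875), (41.552127838134766, 42.1015739440918), 169.01248168945312) [[0.46706265 0.05623866 0.042     ]]
```

The screws and the cap agree within ~2 mm across the views: cup ≈ (0.467, 0.0545). Next I grasp the cap.

```bash
python3 - <<'E'
from h import *
state();go((.467,.0545,.12,-.2),(.467,.0545,.047,-.2))
E
```

```text
t 2.12 tcp [0.4599 0.0225 0.3002] yaw(y) -0.1977 xtool [-0.  0. -1.] grip 0.0855 F [-0.6  1.1 -0.4] q [-0.84  0.03  0.68  1.99 -0.02  1.13 -0.35]
w [ 0.002 -0.     0.   ] t [ 0.1802  0.0007 -0.0327] rows>= 2.9
w [ 0.002 -0.     0.   ] t [ 0.2532  0.0008 -0.0327] rows>= 4.1
```

{"fn": "apply_moves", "kwargs": {
  "series": "0 0 0 0.05 0 -0.015 0.6; 0 0 0 0.1 0 -0.033 0.6; 0 0 0 0.15 0 -0.033 0.6; 0 0 0 0.18 0 -0.033 0.6; 0 0 0 0.22 0 -0.033 0.6; 0 0 0 0.253 0 -0.033 0.6; 0 0 0 0.253 0 -0.033 0.6; 0 0 0 0.253 0 -0.033 0; 0 0 0 0.253 0 -0.033 0; 0 0 0 0.253 0 -0.033 0; 0 0 0 0.253 0 -0.033 0; 0 0 0 0.253 0 -0.033 0",
  "force": 40
}}

```text
clock: 3.62
tcp_pos: [0.4677, 0.0554, 0.0488]
orientation: [1.355, 1.109, -1.35]
contact_force: [-1.4, 0.4, 5.4]
grip_width: 0.0155
```

```bash
python3 - <<'E'
from h import *
state();im=grab_frame("scene");crop(im,190,160,390,310,4,"pics/s2.png")
ci=camera_info("top");
bc=[(66,38),(202,57),(187,178),(45,155)]
go((.467,.0545,.14,-.2),(.665,.12,.14,-.2),(.665,.12,.10,-.2))
E
```

```text
t 3.62 tcp [0.4677 0.0554 0.0488] yaw(y) -0.1967 xtool [ 0.003  0.002 -1.   ] grip 0.0155 F [-1.4  0.4  5.4] q [-0.66  0.47  0.5   2.2  -0.43  0.56 -0.03]
w [ 0.003 -0.002 -0.002] t [-0.0912 -0.0003  0.0009] rows>= 1.5
w [ 0.003 -0.002 -0.002] t [-0.0906  0.1811 -0.102 ] rows>= 3.6
w [ 0.003 -0.002 -0.002] t [-0.0506  0.181  -0.102 ] rows>= 3.4
```

View pics/s2.png

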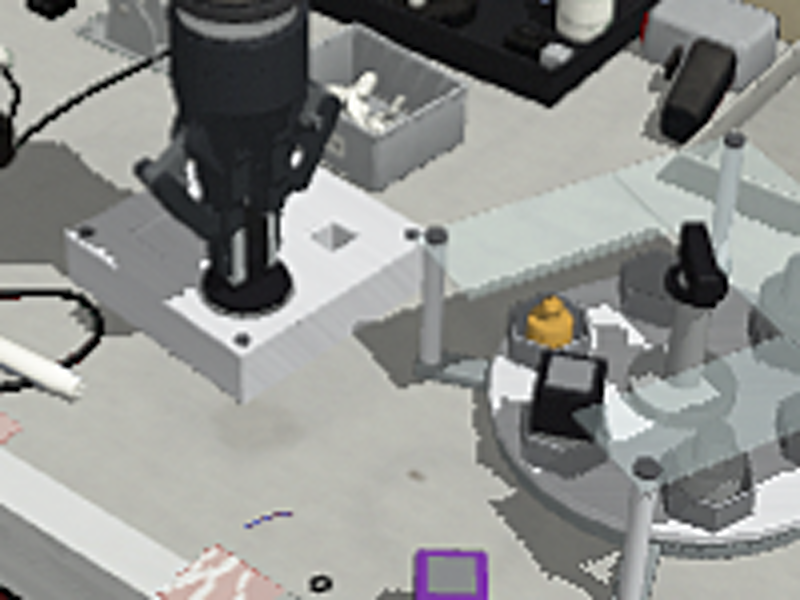

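{"fn": "apply_moves", "kwargs": {
  "series": "0 0 0 -0.05 0 0 0; 0 0 0 -0.095 0 0 0; 0 0 0 -0.095 0.045 -0.025 0; 0 0 0 -0.095 0.09 -0.05 0; 0 0 0 -0.095 0.135 -0.075 0; 0 0 0 -0.095 0.181 -0.102 0; 0 0 0 -0.095 0.181 -0.102 0; 0 0 0 -0.095 0.181 -0.102 0"
}}

```text
clock: 4.68
tcp_pos: [0.6636, 0.119, 0.1427]
orientation: [1.353, 1.109, -1.353]
contact_force: [0.7, -1.1, -0.3]
grip_width: 0.0151
```

```bash
python3 - <<'E'
from h import *
state();im=grab_frame("scene");crop(im,190,110,390,260,4,"pics/s3.png")
im=grab_frame("wrist");cv2.imwrite("pics/w3.png",im)
E
```

```text
t 4.67 tcp [0.6636 0.119  0.1427] yaw(y) -0.1973 xtool [-0. -0. -1.] grip 0.0151 F [ 0.7 -1.1 -0.3] q [-0.66  0.63  0.58  1.66 -0.4   0.97 -0.14]
```

View pics/s3.png

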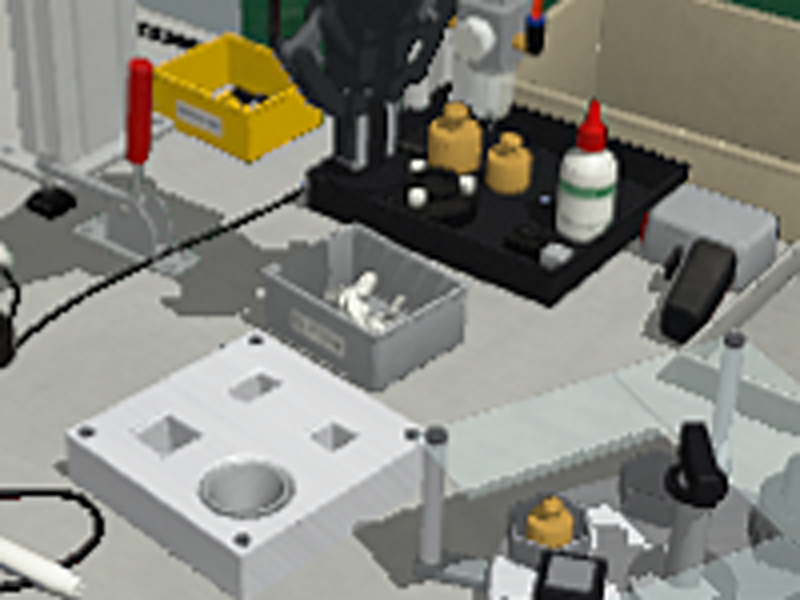

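View pics/w3.png

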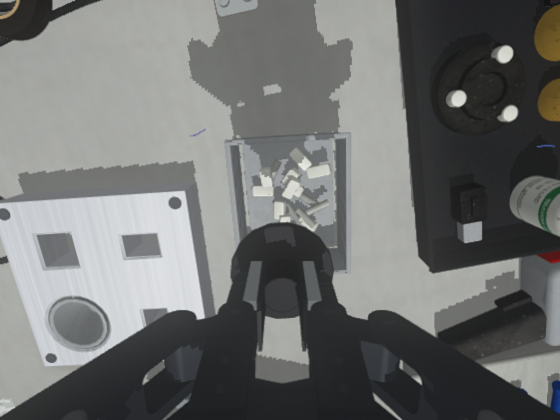

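```bash
python3 - <<'E'
from h import *
ci=camera_info("wrist");P=plane(ci,[(226,141),(351,133),(351,271)],.048);print(P.round(4),'centre',(P[0]+P[2])/2)
state()
E
```

```text
[[0.6361 0.1825 0.048 ]
 [0.7224 0.1707 0.048 ]
 [0.7079 0.0659 0.048 ]] centre [0.67200587 0.12418713 0.048     ]
t 4.78 tcp [0.6631 0.1187 0.1428] yaw(y) -0.1978 xtool [-0.  0. -1.] grip 0.0155 F [ 0.6 -0.2 -0.3] q [-0.66  0.63  0.58  1.67 -0.4   0.97 -0.14]
```

{"fn": "apply_moves", "kwargs": {
  "series": "0 0 0 0.03 0.005 -0.004 0; 0 0 0 0.065 0.005 -0.004 0; 0 0 0 0.09 0.005 -0.004 0; 0 0 0 0.09 0.005 -0.004 0; 0 0 0 0.09 0.005 -0.004 0.45; 0 0 0 0.09 0.005 -0.004 0.45; 0 0 0 0.09 0.005 -0.004 0.45; 0 0 0 0.04 0.005 -0.004 0.45; 0 0 0 0 0.005 -0.004 0.45; 0 0 0 -0.06 0.005 -0.004 0.45; 0 0 0 -0.1 0.005 -0.004 0.45; 0 0 0 -0.13 0.005 -0.004 0.45"
}}

```text
clock: 6.28
tcp_pos: [0.6702, 0.1221, 0.2752]
orientation: [1.355, 1.108, -1.35]
contact_force: [-0.3, 0.0, -0.8]
grip_width: 0.0384
```

```bash
python3 - <<'E'
from h import *
state();im=grab_frame("wrist");cv2.imwrite("pics/w4.png",im)
go((.52,-.06,.26,-.43),(.52,-.02,.26,-.43),(.555,-.185,.17,-.43))
E
```

```text
t 6.28 tcp [0.6702 0.1221 0.2752] yaw(y) -0.1973 xtool [ 0.003  0.001 -1.   ] grip 0.0384 F [-0.3  0.  -0.8] q [-0.71  0.52  0.65  1.52 -0.33  1.21 -0.2 ]
w [ 0.233 -0.005 -0.007] t [ 0.0175 -0.1134  0.2084] rows>= 3.8
w [ 0.233 -0.005 -0.007] t [ 0.0176 -0.1213  0.1692] rows>= 3.3
w [ 0.233 -0.005 -0.007] t [ 0.1075 -0.0552  0.3245] rows>= 5.5
```

View pics/w4.png

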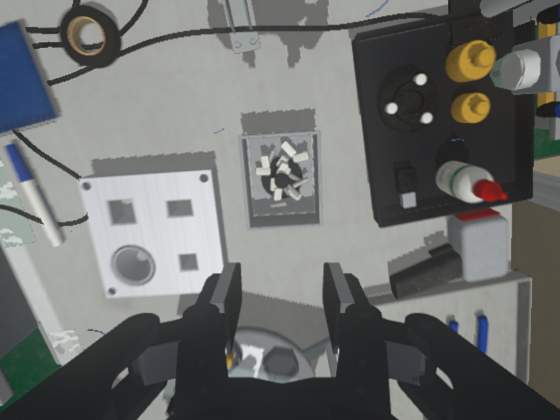

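The bin at (282,180) now shows something black under or among the clips. I zoom in to check.

```bash
python3 - <<'E'
from h import *
im=cv2.imread("pics/w4.png");crop(im,230,120,340,240,5,"pics/w4a.png")
im=grab_frame("scene");crop(im,240,150,320,210,8,"pics/s4.png")
E
```

```text
(no output)
```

View pics/w4a.png

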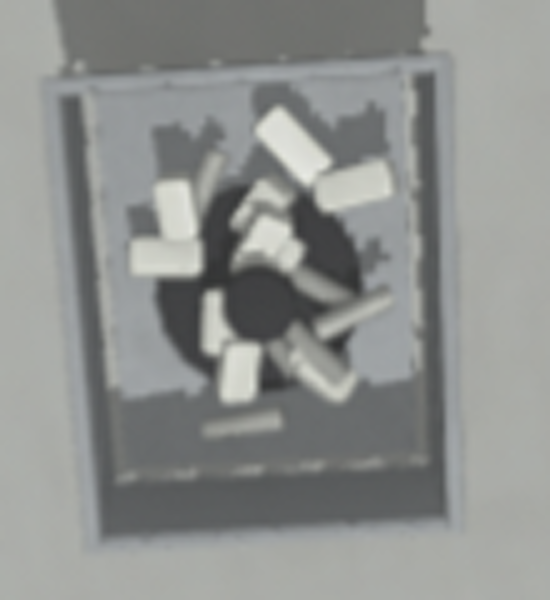

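View pics/s4.png

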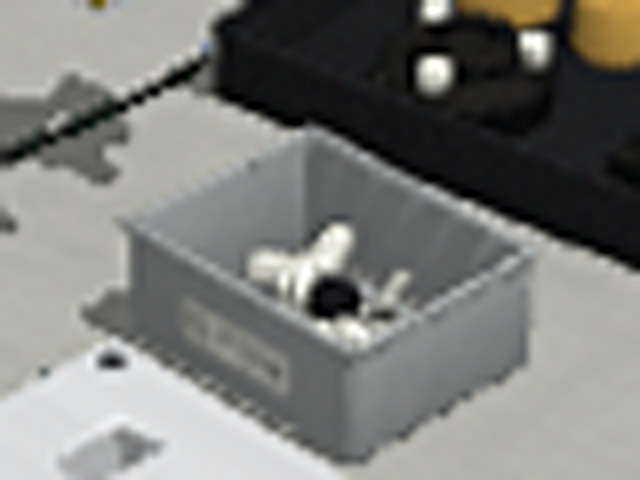

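The cap lies on the bin floor (the clips are just drawn through it). Next I look at the magazine.

```bash
python3 - <<'E'
from h import *
state()
go((.52,-.14,.24,-.43))
E
```

```text
t 6.38 tcp [0.6717 0.122  0.277 ] yaw(y) -0.1974 xtool [ 0.007  0.002 -1.   ] grip 0.0386 F [0.2 0.4 0.5] q [-0.71  0.51  0.65  1.52 -0.33  1.21 -0.2 ]
w [ 0.233 -0.004 -0.006] t [ 0.0354 -0.0977  0.2868] rows>= 4.9
```

{"fn": "apply_moves", "kwargs": {
  "series": "0.05 0 0 0.007 -0.02 0.055 0.45; 0.1 0 0 0.015 -0.04 0.11 0.45; 0.15 0 0 0.02 -0.06 0.165 0.45; 0.2 0 0 0.03 -0.08 0.22 0.45; 0.235 0 0 0.035 -0.09 0.26 0.45; 0.235 0 0 0.035 -0.098 0.287 0.45; 0.235 0 0 0.035 -0.098 0.287 0.45; 0.235 0 0 0.035 -0.098 0.287 0.45; 0.235 0 0 0.035 -0.098 0.287 0.45"
}}

```text
clock: 7.5
tcp_pos: [0.5181, -0.1385, 0.2371]
orientation: [1.518, 0.975, -1.518]
contact_force: [-0.1, 0.1, 0.4]
grip_width: 0.0383
```

```bash
python3 - <<'E'
from h import *
state();im=grab_frame("wrist");cv2.imwrite("pics/w5.png",im);state()
E
```

```text
t 7.5 tcp [ 0.5181 -0.1385  0.2371] yaw(y) -0.4296 xtool [-0.  0. -1.] grip 0.0383 F [-0.1  0.1  0.4] q [-0.5   0.3   0.8   1.92 -0.25  1.02 -0.02]
t 7.55 tcp [ 0.518  -0.1387  0.2371] yaw(y) -0.4298 xtool [-0.  0. -1.] grip 0.0383 F [0.2 0.7 0.3] q [-0.5   0.3   0.8   1.92 -0.25  1.02 -0.02]
```

View pics/w5.png

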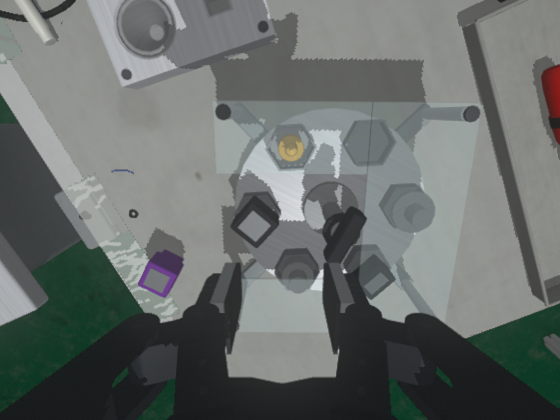

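```bash
python3 - <<'E'
from h import *
im=cv2.imread("pics/w5.png");crop(im,210,90,480,290,2.9,"pics/w5a.png")
E
```

```text
(no output)
```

View pics/w5a.png

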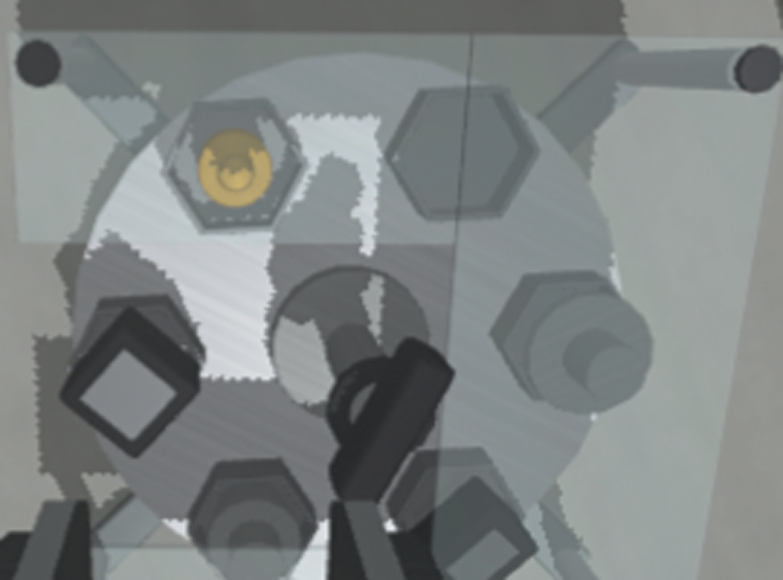

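```bash
python3 - <<'E'
from h import *
ci=camera_info("wrist")
u=lambda p:[((a+.5)/2.9-.5+210,(b+.5)/2.9-.5+90) for a,b in p]
P=plane(ci,u([(60,394),(133,458),(200,386)]),.073);print(P.round(4));e=np.diff(P,axis=0);print(np.linalg.norm(e,axis=1),np.arctan2(e[:,1],e[:,0]),'c',(P[0]+P[2])/2)
L=plane(ci,u([(77,392),(133,433),(178,383),(127,347)]),.073);e=np.diff(L,axis=0);print('label',np.linalg.norm(e,axis=1),np.arctan2(e[:,1],e[:,0]),L.mean(0))
ko=plane(ci,u([(405,338),(455,374)]),.124);print('knob end',ko)
print('knob bar far end',plane(ci,u([(330,470),(372,500)]),.124))
print('post tops',plane(ci,u([(38,63),(758,70)]),.098))
print('coneA top',plane(ci,u([(605,370)]),.081),'weight',plane(ci,u([(237,173)]),.056))
# hexagon rims weight and empty
print('empty hex',plane(ci,u([(462,150)]),.041))
E
```

```text
[[ 0.4603 -0.144   0.073 ]
 [ 0.4724 -0.1751  0.073 ]
 [ 0.5042 -0.1611  0.073 ]]
[0.03331524 0.03471954] [-1.19875779  0.41563026] c [ 0.48221759 -0.15255264  0.073     ]
label [0.02357705 0.02363637 0.02089221] [-1.10352858  0.42770543  2.06887575] [ 0.48201374 -0.15208841  0.073     ]
knob end [[ 0.56874502 -0.1567082   0.124     ]
 [ 0.5776383  -0.17221541  0.124     ]]
knob bar far end [[ 0.53494448 -0.1844138   0.124     ]
 [ 0.54240093 -0.19820948  0.124     ]]
post tops [[ 0.5066333  -0.0486135   0.098     ]
 [ 0.68954761 -0.13409728  0.098     ]]
coneA top [[ 0.62728877 -0.20862719  0.081     ]] weight [[ 0.54387779 -0.10390666  0.056     ]]
empty hex [[ 0.6171868 -0.1305752  0.041    ]]
```

The front bay holds plug_large (34 mm head), centred at (0.482, -0.152) with yaw ~0.43. The cone opposite overhangs its cup, so it is the taper cone. I grasp the plug next.

```bash
python3 - <<'E'
from h import *
state()
go((.482,-.1523,.13,.43),(.482,-.1523,.05,.43))
E
```

```text
t 7.55 tcp [ 0.518  -0.1387  0.2371] yaw(y) -0.4298 xtool [-0.  0. -1.] grip 0.0383 F [0.2 0.7 0.3] q [-0.5   0.3   0.8   1.92 -0.25  1.02 -0.02]
w [-0.86 -0.    0.  ] t [ 0.1071 -0.0271  0.0273] rows>= 4.6
w [-0.86 -0.    0.  ] t [ 0.1871 -0.0271  0.0273] rows>= 4.6
```

{"fn": "apply_moves", "kwargs": {
  "series": "-0.18 0 0 0.03 -0.01 0.01 0.65; -0.36 0 0 0.06 -0.02 0.02 0.65; -0.54 0 0 0.08 -0.027 0.027 0.65; -0.72 0 0 0.095 -0.027 0.027 0.65; -0.86 0 0 0.107 -0.027 0.027 0.65; -0.86 0 0 0.13 -0.027 0.027 0.65; -0.86 0 0 0.155 -0.027 0.027 0.65; -0.86 0 0 0.18 -0.027 0.027 0.65; -0.86 0 0 0.187 -0.027 0.027 0.65; -0.86 0 0 0.187 -0.027 0.027 0.65"
}}

```text
clock: 8.8
tcp_pos: [0.4818, -0.153, 0.0502]
orientation: [0.888, 1.382, -0.888]
contact_force: [0.5, -0.0, 0.1]
grip_width: 0.0554
```

```bash
python3 - <<'E'
from h import *
state();im=grab_frame("scene");crop(im,260,180,460,330,4,"pics/s5.png")
im=grab_frame("wrist");cv2.imwrite("pics/w6.png",im);state()
E
```

```text
t 8.8 tcp [ 0.4818 -0.153   0.0502] yaw(y) 0.4285 xtool [-0.001  0.    -1.   ] grip 0.0554 F [ 0.5 -0.   0.1] q [-0.17  0.5   0.44  2.12 -0.38  0.6   0.97]
t 8.9 tcp [ 0.4823 -0.1533  0.051 ] yaw(y) 0.4282 xtool [ 0.001 -0.    -1.   ] grip 0.0556 F [0.2 0.1 0.5] q [-0.17  0.5   0.44  2.12 -0.38  0.6   0.97]
```

View pics/s5.png

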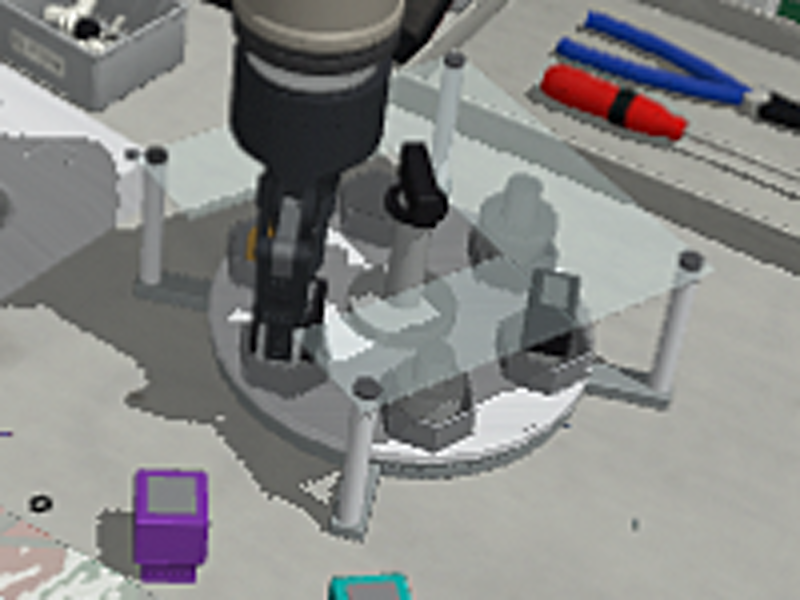

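View pics/w6.png

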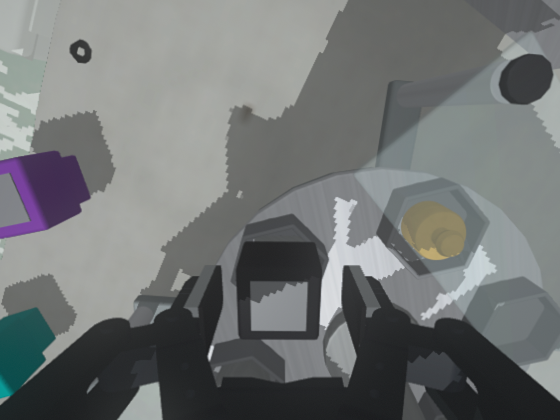

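{"fn": "apply_moves", "kwargs": {
  "series": "0 0 0 0 0 0 0; 0 0 0 0 0 0 0; 0 0 0 0 0 0 0; 0 0 0 0 0 0 0; 0 0 0 -0.03 0 0 0; 0 0 0 -0.08 0 0 0; 0 0 0 -0.13 0 0 0; 0 0 0 -0.13 0 0 0; 0 0 0 -0.13 0 0 0",
  "force": 60
}}

```text
clock: 10.02
tcp_pos: [0.4813, -0.1528, 0.1801]
orientation: [0.889, 1.382, -0.888]
contact_force: [-0.1, -0.4, -0.9]
grip_width: 0.0338
```

```bash
python3 - <<'E'
from h import *
state();im=grab_frame("wrist");cv2.imwrite("pics/w7.png",im);state()
im=grab_frame("scene");crop(im,240,100,440,250,4,"pics/s6.png")
E
```

```text
t 10.03 tcp [ 0.4813 -0.1528  0.1801] yaw(y) 0.4283 xtool [ 0.     0.001 -1.   ] grip 0.0338 F [-0.1 -0.4 -0.9] q [-0.3   0.29  0.58  2.04 -0.21  0.87  0.82]
t 10.07 tcp [ 0.4808 -0.1528  0.1795] yaw(y) 0.4282 xtool [-0.001  0.001 -1.   ] grip 0.0337 F [-0.6  0.4 -0.1] q [-0.3   0.29  0.58  2.04 -0.21  0.87  0.82]
```

View pics/w7.png

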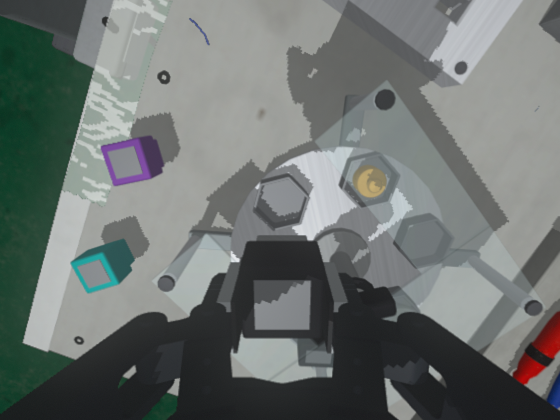

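View pics/s6.png

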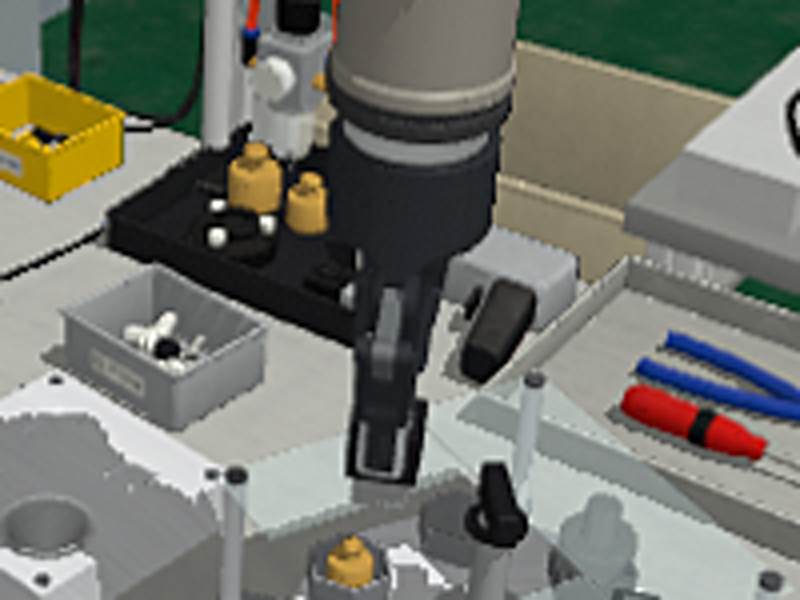

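```bash
python3 - <<'E'
from h import *
o=get_obs();ci=camera_info("wrist");T=R.from_rotvec(o['orientation']).as_matrix()
L=plane(ci,[(255,278),(312,280),(310,331),(254,331)],o['tcp_pos'][2]+.0225);
print(((L-o['tcp_pos'])@T).round(4), ((L.mean(0)-o['tcp_pos'])@T).round(4))
B=plane(ci,[(238,339),(328,339)],o['tcp_pos'][2]+.0225);print(((B-o['tcp_pos'])@T).round(4))
state()
go((.4765,.123,.18,-.132),(.4765,.123,.10,-.132))
E
```

```text
[[-0.0225 -0.0104 -0.0126]
 [-0.0225  0.0125 -0.0118]
 [-0.0225  0.0123  0.0123]
 [-0.0225 -0.0114  0.0124]] [-0.0225  0.0007  0.0001]
[[-0.0225 -0.0184  0.0164]
 [-0.0226  0.0201  0.0164]]
t 10.12 tcp [ 0.4806 -0.1528  0.1791] yaw(y) 0.4281 xtool [-0.002  0.    -1.   ] grip 0.0342 F [ 0.3  0.1 -1.3] q [-0.3   0.29  0.58  2.04 -0.21  0.87  0.82]
w [ 0.56  -0.001  0.002] t [-0.0008  0.1108 -0.2526] rows>= 4.4
w [ 0.56  -0.001  0.002] t [ 0.0792  0.1109 -0.2525] rows>= 4.6
```

{"fn": "apply_moves", "kwargs": {
  "series": "0.1 0 0 0 0.022 -0.05 0; 0.2 0 0 0 0.044 -0.1 0; 0.3 0 0 0 0.066 -0.15 0; 0.4 0 0 0 0.088 -0.2 0; 0.5 0 0 0 0.105 -0.24 0; 0.56 0 0 0 0.111 -0.253 0; 0.56 0 0 0 0.111 -0.253 0; 0.56 0 0 0 0.111 -0.253 0; 0.56 0 0 0 0.111 -0.253 0; 0.56 0 0 0 0.111 -0.253 0"
}}

```text
clock: 11.38
tcp_pos: [0.4777, 0.1222, 0.1803]
orientation: [1.307, 1.143, -1.307]
contact_force: [-0.1, -0.2, -0.8]
grip_width: 0.0339
```

```bash
python3 - <<'E'
from h import *
state();im=grab_frame("wrist");cv2.imwrite("pics/w8.png",im);state()
E
```

```text
t 11.38 tcp [0.4777 0.1222 0.1803] yaw(y) -0.1332 xtool [-0. -0. -1.] grip 0.0339 F [-0.1 -0.2 -0.8] q [-0.87  0.27  0.59  2.06 -0.19  0.86 -0.31]
t 11.43 tcp [0.4777 0.1224 0.1803] yaw(y) -0.133 xtool [ 0.  0. -1.] grip 0.0338 F [-0.1  0.7 -0.4] q [-0.87  0.27  0.59  2.06 -0.19  0.86 -0.31]
```

View pics/w8.png

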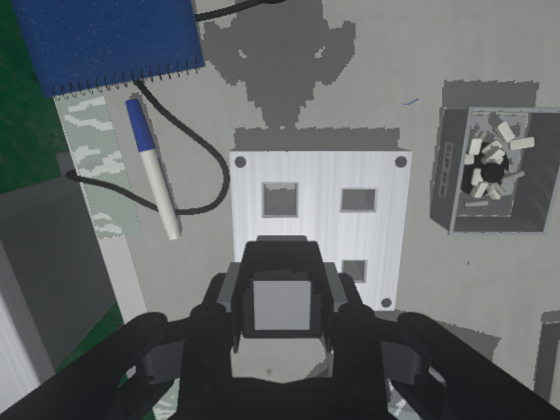

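Visible: screws at (240,161), (401,161), (386,303), the large socket at (280,199), flat at (358,200), small at (354,271).

```bash
python3 - <<'E'
from h import *
ci=camera_info("wrist");im=cv2.imread("pics/w8.png");g=im.max(2)
def blob(x,y,w,th=170):
    p=g[y-w:y+w+1,x-w:x+w+1];n,l,st,ce=cv2.connectedComponentsWithStats(np.uint8(p<th));k=l[w,w]
    c,_=cv2.findContours(np.uint8(l==k),cv2.RETR_EXTERNAL,cv2.CHAIN_APPROX_NONE);r=cv2.minAreaRect(max(c,key=cv2.contourArea))
    return np.array(r[0])+[x-w,y-w],r[1],r[2]
for n,x,y,w in [('s1',240,161,8),('s2',401,161,8),('s3',386,303,8),('L',280,199,26),('F',358,200,26),('S',354,271,18)]:
    c,s,a=blob(x,y,w);print(n,c.round(1),np.round(s,1),round(a,1),plane(ci,[c],.036)[0].round(4))
E
```

```text
s1 [239.5 161.5] [11. 11.] 90.0 [0.4464 0.1629 0.036 ]
s2 [400.5 161.5] [11. 13.] 90.0 [0.5837 0.1446 0.036 ]
s3 [386.1 302.7] [ 9.4 10.3] 63.4 [0.5658 0.0073 0.036 ]
L [279.5 199.5] [35. 35.] 90.0 [0.4759 0.1249 0.036 ]
F [357.5 200. ] [22. 35.] 90.0 [0.5446 0.1153 0.036 ]
S [351.  274.5] [29. 30.] 90.0 [0.5336 0.0427 0.036 ]
```

```bash
python3 - <<'E'
from h import *
state();go((.4763,.124,.06,-.1325))
E
```

```text
t 11.43 tcp [0.4777 0.1224 0.1803] yaw(y) -0.133 xtool [ 0.  0. -1.] grip 0.0338 F [-0.1  0.7 -0.4] q [-0.87  0.27  0.59  2.06 -0.19  0.86 -0.31]
w [-0. -0. -0.] t [ 0.1203 -0.0016 -0.0014] rows>= 1.9
```

{"fn": "apply_moves", "kwargs": {
  "series": "0 0 0 0.04 -0.001 -0.001 0; 0 0 0 0.08 -0.0015 -0.0015 0; 0 0 0 0.105 -0.0015 -0.0015 0; 0 0 0 0.112 -0.0015 -0.0015 0; 0 0 0 0.117 -0.0015 -0.0015 0; 0 0 0 0.122 -0.0015 -0.0015 0; 0 0 0 0.127 -0.0015 -0.0015 0; 0 0 0 0.127 -0.0015 -0.0015 0"
}}

```text
clock: 12.42
tcp_pos: [0.4763, 0.1248, 0.0533]
orientation: [1.306, 1.144, -1.306]
contact_force: [-0.3, -0.2, -0.8]
grip_width: 0.034
```

```bash
python3 - <<'E'
from h import *
state();print(get_obs()['moment'])
E
```

```text
t 12.43 tcp [0.4763 0.1248 0.0533] yaw(y) -0.1319 xtool [-0.  0. -1.] grip 0.034 F [-0.3 -0.2 -0.8] q [-0.75  0.48  0.46  2.15 -0.38  0.59 -0.15]
[-0.04642016  0.011149    0.00988436]
```

{"fn": "apply_moves", "kwargs": {
  "series": "0 0 0 0.004 0 0 0; 0 0 0 0.008 0 0 0; 0 0 0 0.01 0 0 0; 0 0 0 0.011 0 0 0; 0 0 0 0.011 0 0 0"
}}

```text
clock: 13.05
tcp_pos: [0.4763, 0.1248, 0.0442]
orientation: [1.307, 1.146, -1.306]
contact_force: [-9.2, -1.4, 31.8]
grip_width: 0.0336
```

```bash
python3 - <<'E'
from h import *
state();print(get_obs()['moment'])
E
```

```text
t 13.05 tcp [0.4763 0.1248 0.0442] yaw(y) -0.1327 xtool [-0.001  0.002 -1.   ] grip 0.0336 F [-9.2 -1.4 31.8] q [-0.74  0.5   0.45  2.15 -0.4   0.57 -0.14]
[-0.4090917   1.85551263  0.05654477]
```

{"fn": "apply_moves", "kwargs": {
  "series": "0 0 0 -0.002 0 0 0.65; 0 0 0 -0.002 0 0 0.65; 0 0 0 -0.002 0 0 0.65; 0 0 0 -0.04 0 0 0.65; 0 0 0 -0.09 0 0 0.65; 0 0 0 -0.14 0 0 0.65; 0 0 0 -0.16 0 0.05 0.65; 0 0 0 -0.16 0 0.11 0.65; 0 0 0 -0.16 0 0.11 0.65; 0 0 0 -0.16 0 0.11 0.65"
}}

```text
clock: 14.3
tcp_pos: [0.4618, 0.016, 0.2021]
orientation: [1.306, 1.144, -1.306]
contact_force: [0.2, 0.3, -0.1]
grip_width: 0.0556
```

```bash
python3 - <<'E'
from h import *
state();im=grab_frame("wrist");cv2.imwrite("pics/w9.png",im);state()
im=grab_frame("scene");crop(im,190,160,390,310,4,"pics/s7.png")
E
```

```text
t 14.3 tcp [0.4618 0.016  0.2021] yaw(y) -0.1324 xtool [-0.  0. -1.] grip 0.0556 F [ 0.2  0.3 -0.1] q [-0.77  0.18  0.68  2.11 -0.14  0.9  -0.14]
t 14.35 tcp [0.4619 0.0166 0.202 ] yaw(y) -0.1309 xtool [-0.  0. -1.] grip 0.0559 F [-0.8  0.1  0.8] q [-0.77  0.18  0.68  2.11 -0.14  0.9  -0.14]
```

View pics/w9.png

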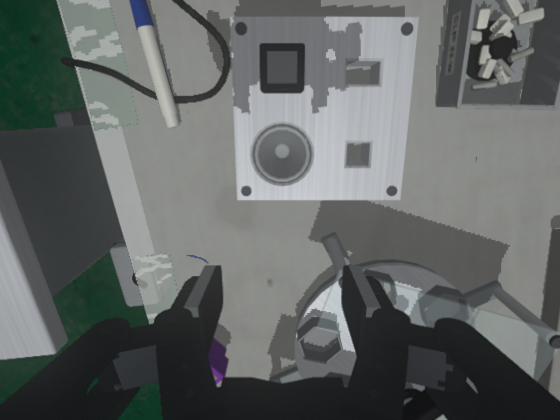

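View pics/s7.png

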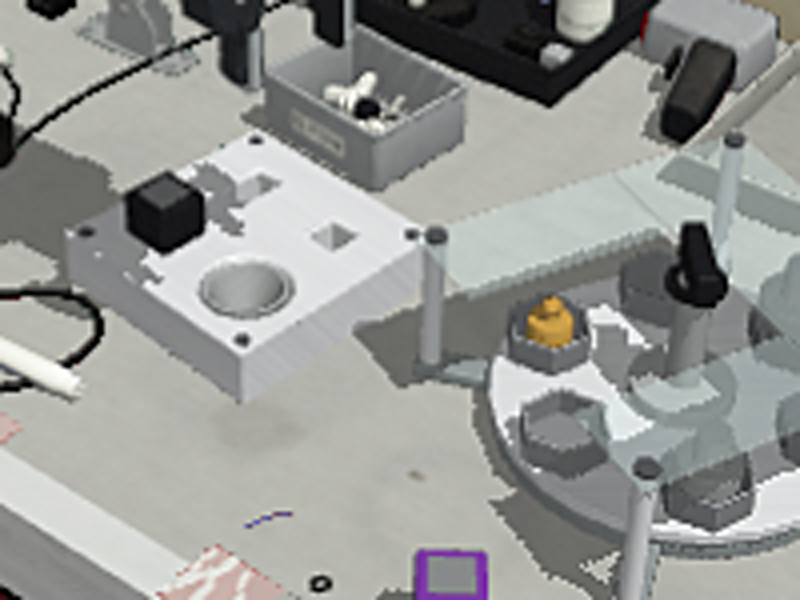

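plug_large is seated flat, level with the block in both views. Next I measure the cup and look at the knob.

```bash
python3 - <<'E'
from h import *
ci=camera_info("wrist");im=cv2.imread("pics/w9.png");g=im.max(2)
S=[(241,29),(407,29),(391,191),(246,191)]
print(plane(ci,S,.036).round(4),plane(ci,S,.036).mean(0)); print('cup',plane(ci,[(282,152.5)],.036))
state();go((.525,-.13,.26,-.43),(.525,-.13,.26,-.9))
E
```

```text
[[0.4468 0.163  0.036 ]
 [0.5838 0.1454 0.036 ]
 [0.5653 0.0085 0.036 ]
 [0.4288 0.0263 0.036 ]] [0.50619455 0.08578603 0.036     ]
cup [[0.4673665  0.05766686 0.036     ]]
t 14.4 tcp [0.4619 0.0169 0.202 ] yaw(y) -0.13 xtool [-0. -0. -1.] grip 0.0558 F [-0.7  0.7  0.3] q [-0.77  0.18  0.68  2.11 -0.14  0.9  -0.14]
w [0.3 0.  0. ] t [-0.058   0.0816  0.1375] rows>= 2.7
w [0.77 0.   0.  ] t [-0.058   0.0816  0.1375] rows>= 4.1
```

{"fn": "apply_moves", "kwargs": {
  "series": "0.15 0 0 -0.015 0.02 0.035 0.65; 0.3 0 0 -0.03 0.04 0.07 0.65; 0.45 0 0 -0.045 0.06 0.105 0.65; 0.6 0 0 -0.058 0.08 0.137 0.65; 0.77 0 0 -0.058 0.082 0.137 0.65; 0.77 0 0 -0.058 0.082 0.137 0.65; 0.77 0 0 -0.058 0.082 0.137 0.65; 0.77 0 0 -0.058 0.082 0.137 0.65"
}}

```text
clock: 15.4
tcp_pos: [0.525, -0.13, 0.26]
orientation: [1.833, 0.641, -1.834]
contact_force: [0.2, -0.1, 0.3]
grip_width: 0.0549
```

```bash
python3 - <<'E'
from h import *
state();im=grab_frame("wrist");cv2.imwrite("pics/w10.png",im);state()
E
```

```text
t 15.4 tcp [ 0.525 -0.13   0.26 ] yaw(y) -0.8988 xtool [-0.  0. -1.] grip 0.0549 F [ 0.2 -0.1  0.3] q [-0.59  0.31  0.9   1.89 -0.27  1.08 -0.49]
t 15.45 tcp [ 0.525  -0.1302  0.2601] yaw(y) -0.8995 xtool [-0.  0. -1.] grip 0.0553 F [-0.2 -0.1 -0.1] q [-0.59  0.31  0.9   1.89 -0.27  1.08 -0.49]
```

View pics/w10.png

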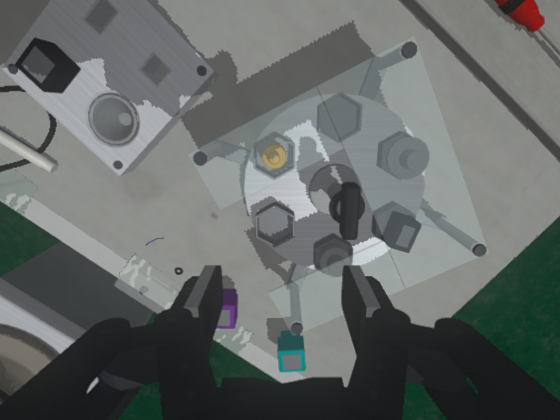

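```bash
python3 - <<'E'
from h import *
im=cv2.imread("pics/w10.png");crop(im,300,150,420,270,5,"pics/w10a.png")
ci=camera_info("wrist")
S=[(201,158),(409,49),(479,250),(297,328)]
P=plane(ci,S,.098);print('posts',P.round(4),P.mean(0).round(4))
E
```

```text
posts [[ 0.5076 -0.0495  0.098 ]
 [ 0.6904 -0.1339  0.098 ]
 [ 0.6044 -0.3174  0.098 ]
 [ 0.4217 -0.2324  0.098 ]] [ 0.556  -0.1833  0.098 ]
```

View pics/w10a.png

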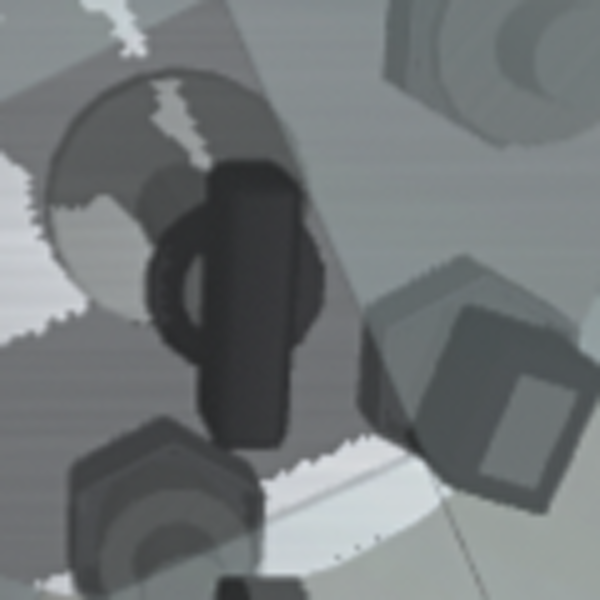

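```bash
python3 - <<'E'
from h import *
ci=camera_info("wrist");u=lambda p:[((a+.5)/5-.5+300,(b+.5)/5-.5+150) for a,b in p]
P=plane(ci,u([(260,190),(250,440)]),.124);print(P,P.mean(0));e=P[0]-P[1];b=np.arctan2(e[1],e[0]);print(np.linalg.norm(e),b,'jaw',b-np.pi/2)
Q=plane(ci,u([(519,373),(577,394),(540,488),(480,470)]),.073);f=np.diff(Q,axis=0);print(np.linalg.norm(f,axis=1),np.arctan2(f[:,1],f[:,0]),Q.mean(0))
state();go((.556,-.183,.16,b-np.pi/2),(.556,-.183,.103,b-np.pi/2))
E
```

```text
[[ 0.57330672 -0.16737395  0.124     ]
 [ 0.5382018  -0.19654932  0.124     ]] [ 0.55575426 -0.18196164  0.124     ]
0.04564600463097802 0.6934133219137222 jaw -0.8773830048811744
[0.01359827 0.0219934  0.01396633] [-1.2501405  -2.7198117   1.93926266] [ 0.56792779 -0.26251425  0.073     ]
t 15.45 tcp [ 0.525  -0.1302  0.2601] yaw(y) -0.8995 xtool [-0.  0. -1.] grip 0.0553 F [-0.2 -0.1 -0.1] q [-0.59  0.31  0.9   1.89 -0.27  1.08 -0.49]
w [-0.022 -0.     0.001] t [0.1001 0.0607 0.0085] rows>= 1.9
w [-0.022 -0.     0.001] t [0.1571 0.0607 0.0085] rows>= 2.7
```

{"fn": "apply_moves", "kwargs": {
  "series": "-0.02 0 0 0.04 0.03 0.004 0.4; -0.02 0 0 0.08 0.061 0.0085 0.4; -0.02 0 0 0.1 0.061 0.0085 0.4; -0.02 0 0 0.13 0.061 0.0085 0.4; -0.02 0 0 0.157 0.061 0.0085 0.4; -0.02 0 0 0.157 0.061 0.0085 0.4; -0.02 0 0 0.157 0.061 0.0085 0; -0.02 0 0 0.157 0.061 0.0085 0; -0.02 0 0 0.157 0.061 0.0085 0; -0.02 0 0 0.157 0.061 0.0085 0",
  "force": 40
}}

```text
clock: 16.7
tcp_pos: [0.5561, -0.183, 0.1046]
orientation: [1.824, 0.657, -1.822]
contact_force: [-3.7, 2.8, 6.0]
grip_width: 0.0135
```

```bash
python3 - <<'E'
from h import *
state();print(get_obs()['moment']);im=grab_frame("scene");crop(im,260,180,460,330,4,"pics/s8.png")
E
```

```text
t 16.7 tcp [ 0.5561 -0.183   0.1046] yaw(y) -0.8811 xtool [ 0.     0.002 -1.   ] grip 0.0135 F [-3.7  2.8  6. ] q [-0.32  0.59  0.73  1.92 -0.52  0.83 -0.19]
[0.75413025 0.80747186 0.03060583]
```

View pics/s8.png

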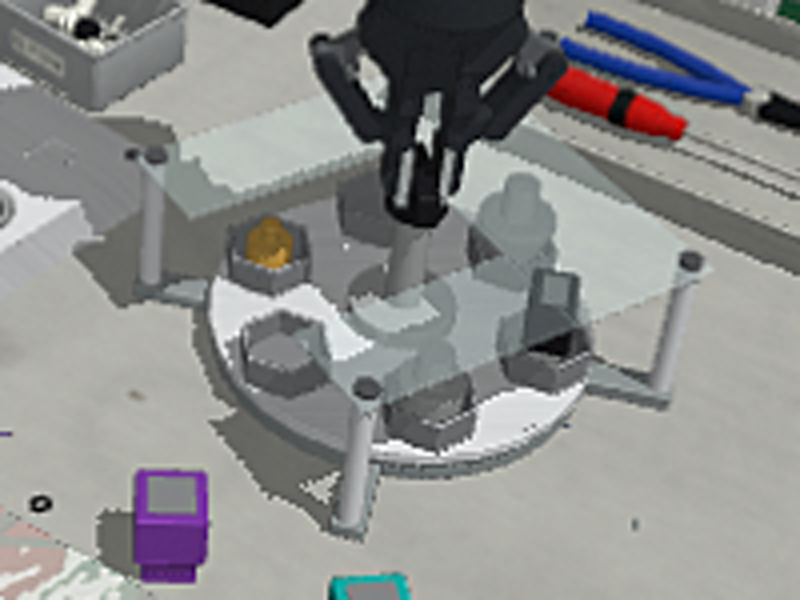

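{"fn": "apply_moves", "kwargs": {
  "series": "-0.15 0 0 -0.001 0 0 0; -0.3 0 0 -0.001 0 0 0; -0.45 0 0 -0.001 0 0 0; -0.6 0 0 -0.001 0 0 0; -0.75 0 0 -0.001 0 0 0; -0.9 0 0 -0.001 0 0 0; -1.05 0 0 -0.001 0 0 0; -1.2 0 0 -0.001 0 0 0; -1.35 0 0 -0.001 0 0 0; -1.5 0 0 -0.001 0 0 0; -1.57 0 0 -0.001 0 0 0; -1.57 0 0 -0.001 0 0 0"
}}

```text
clock: 18.25
tcp_pos: [0.5553, -0.1829, 0.1046]
orientation: [0.69, 1.461, -0.689]
contact_force: [-3.7, 3.7, -0.2]
grip_width: 0.013
```

```bash
python3 - <<'E'
from h import *
state();print(get_obs()['moment'])
E
```

```text
t 18.25 tcp [ 0.5553 -0.1829  0.1046] yaw(y) 0.6881 xtool [-0.002  0.002 -1.   ] grip 0.013 F [-3.7  3.7 -0.2] q [-0.03  0.5   0.31  1.9  -0.21  0.78  1.09]
[0.9168027  0.80225542 0.02423659]
```

{"fn": "apply_moves", "kwargs": {
  "series": "-0.15 0 0 0 0 0 0; -0.3 0 0 0 0 0 0; -0.45 0 0 0 0 0 0; -0.6 0 0 0 0 0 0; -0.75 0 0 0 0 0 0; -0.9 0 0 0 0 0 0; -1.05 0 0 0 0 0 0; -1.2 0 0 0 0 0 0; -1.35 0 0 0 0 0 0; -1.5 0 0 0 0 0 0; -1.57 0 0 0 0 0 0; -1.57 0 0 0 0 0 0"
}}

```text
clock: 19.75
tcp_pos: [0.5553, -0.1837, 0.1046]
orientation: [-0.536, 1.505, 0.538]
contact_force: [-4.7, 2.9, 0.5]
grip_width: 0.0133
```

```bash
python3 - <<'E'
from h import *
state();print(get_obs()['moment'])
E
```

```text
t 19.75 tcp [ 0.5553 -0.1837  0.1046] yaw(y) 2.257 xtool [-0.002  0.    -1.   ] grip 0.0133 F [-4.7  2.9  0.5] q [ 0.27  0.48 -0.08  1.88  0.05  0.79  2.42]
[0.63791532 0.81263856 0.00526114]
```

```bash
python3 - <<'E'
from h import *
go((.556,-.183,.24,0.7),(.50,-.14,.24,0.7))
E
```

```text
w [ 1.557 -0.002 -0.   ] t [-0.1354  0.0003  0.0009] rows>= 8.3
w [ 1.557 -0.002 -0.   ] t [-0.1353  0.069  -0.0152] rows>= 8.3
```

{"fn": "apply_moves", "kwargs": {
  "series": "0 0 0 0 0 0 0.5; 0 0 0 0 0 0 0.5; 0 0 0 -0.05 0 0 0.5; 0.15 0 0 -0.1 0 0 0.5; 0.33 0 0 -0.135 0.02 -0.005 0.5; 0.5 0 0 -0.135 0.069 -0.015 0.5; 0.68 0 0 -0.135 0.069 -0.015 0.5; 0.86 0 0 -0.135 0.069 -0.015 0.5; 1.03 0 0 -0.135 0.069 -0.015 0.5; 1.2 0 0 -0.135 0.069 -0.015 0.5; 1.38 0 0 -0.135 0.069 -0.015 0.5; 1.56 0 0 -0.135 0.069 -0.015 0.5"
}}

```text
clock: 21.25
tcp_pos: [0.5014, -0.1407, 0.2399]
orientation: [0.687, 1.458, -0.686]
contact_force: [-0.8, 0.8, -0.5]
grip_width: 0.043
```

{"fn": "apply_moves", "kwargs": {
  "series": "0.18 0 0 0 0 0 0.5; 0.36 0 0 0 0 0 0.5; 0.54 0 0 0 0 0 0.5; 0.72 0 0 0 0 0 0.5; 0.9 0 0 0 0 0 0.5; 1.08 0 0 0 0 0 0.5; 1.13 0 0 0 0 0 0.5; 1.13 0 0 0 0 0 0.5; 1.13 0 0 0 0 0 0.5"
}}

```text
clock: 22.38
tcp_pos: [0.5011, -0.1404, 0.2396]
orientation: [1.52, 0.973, -1.519]
contact_force: [0.5, 0.4, -0.5]
grip_width: 0.043
```

```bash
python3 - <<'E'
from h import *
state();im=grab_frame("wrist");cv2.imwrite("pics/w11.png",im);state()
E
```

```text
t 22.38 tcp [ 0.5011 -0.1404  0.2396] yaw(y) -0.4313 xtool [ 0.001 -0.    -1.   ] grip 0.043 F [ 0.5  0.4 -0.5] q [-0.1   0.21  0.29  1.93 -0.07  1.01 -0.2 ]
t 22.43 tcp [ 0.501  -0.1403  0.2395] yaw(y) -0.4314 xtool [ 0.001 -0.    -1.   ] grip 0.0426 F [ 0.  -0.3 -0.6] q [-0.1   0.21  0.29  1.93 -0.07  1.01 -0.2 ]
```

View pics/w11.png

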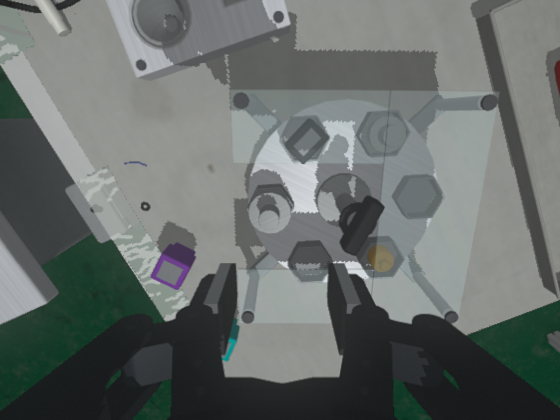

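The taper cone is at the window, stem top at about (269,215). I measure it from a zoom.

```bash
python3 - <<'E'
from h import *
im=cv2.imread("pics/w11.png");crop(im,230,165,310,245,7,"pics/w11a.png")
E
```

```text
(no output)
```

View pics/w11a.png

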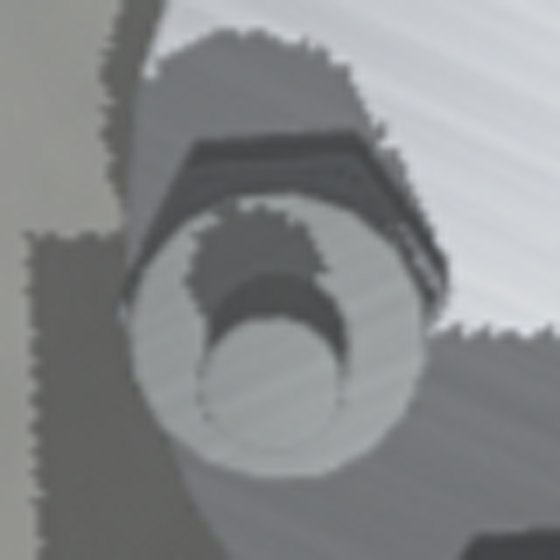

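```bash
python3 - <<'E'
from h import *
ci=camera_info("wrist");u=lambda p:[((a+.5)/7-.5+230,(b+.5)/7-.5+165) for a,b in p]
print(plane(ci,u([(273,384)]),.081),plane(ci,u([(280,336)]),.059), 'dia',np.diff(plane(ci,u([(203,384),(342,384)]),.081),axis=0))
state();c=plane(ci,u([(273,384)]),.081)[0]
go((c[0],c[1],.13,-.431),(c[0],c[1],.061,-.431))
E
```

```text
[[ 0.48082369 -0.15399298  0.081     ]] [[ 0.48108268 -0.15388714  0.059     ]] dia [[ 0.01711588 -0.00789269  0.        ]]
t 22.43 tcp [ 0.501  -0.1403  0.2395] yaw(y) -0.4314 xtool [ 0.001 -0.    -1.   ] grip 0.0426 F [ 0.  -0.3 -0.6] q [-0.1   0.21  0.29  1.93 -0.07  1.01 -0.2 ]
w [-0.    -0.    -0.001] t [ 0.1095 -0.0127  0.0209] rows>= 1.8
w [-0.    -0.    -0.001] t [ 0.1785 -0.0128  0.0209] rows>= 2.9
```

{"fn": "apply_moves", "kwargs": {
  "series": "0 0 0 0.04 -0.006 0.01 0.5; 0 0 0 0.09 -0.013 0.021 0.5; 0 0 0 0.13 -0.013 0.021 0.5; 0 0 0 0.16 -0.013 0.021 0.5; 0 0 0 0.178 -0.013 0.021 0.5; 0 0 0 0.178 -0.013 0.021 0.5; 0 0 0 0.178 -0.013 0.021 0; 0 0 0 0.178 -0.013 0.021 0; 0 0 0 0.178 -0.013 0.021 0; 0 0 0 0.178 -0.013 0.021 0",
  "force": 70
}}

```text
clock: 23.68
tcp_pos: [0.4812, -0.1541, 0.0624]
orientation: [1.521, 0.971, -1.518]
contact_force: [-1.3, -0.2, 7.3]
grip_width: 0.0169
```

```bash
python3 - <<'E'
from h import *
state()
E
```

```text
t 23.68 tcp [ 0.4812 -0.1541  0.0624] yaw(y) -0.4321 xtool [ 0.002 -0.    -1.   ] grip 0.0169 F [-1.3 -0.2  7.3] q [-0.01  0.45  0.24  2.11 -0.18  0.6  -0.07]
```

{"fn": "apply_moves", "kwargs": {
  "series": "0 0 0 -0.02 0 0 0; 0 0 0 -0.06 0 0 0; 0 0 0 -0.11 0 0 0; 0 0 0 -0.13 0 0 0; 0 0 0 -0.13 0 0 0"
}}

```text
clock: 24.3
tcp_pos: [0.4813, -0.154, 0.1929]
orientation: [1.522, 0.971, -1.516]
contact_force: [0.1, 0.7, -1.6]
grip_width: 0.0164
```

```bash
python3 - <<'E'
from h import *
state();im=grab_frame("scene");crop(im,240,100,440,250,4,"pics/s9.png")
im=grab_frame("wrist");cv2.imwrite("pics/w12.png",im)
go((.467,.056,.19,-.132))
E
```

```text
t 24.3 tcp [ 0.4813 -0.154   0.1929] yaw(y) -0.4318 xtool [ 0.004 -0.    -1.   ] grip 0.0164 F [ 0.1  0.7 -1.6] q [-0.07  0.24  0.3   2.02 -0.09  0.89 -0.15]
w [-0.3   -0.     0.001] t [ 0.0006 -0.0992 -0.185 ] rows>= 3.4
```

View pics/s9.png

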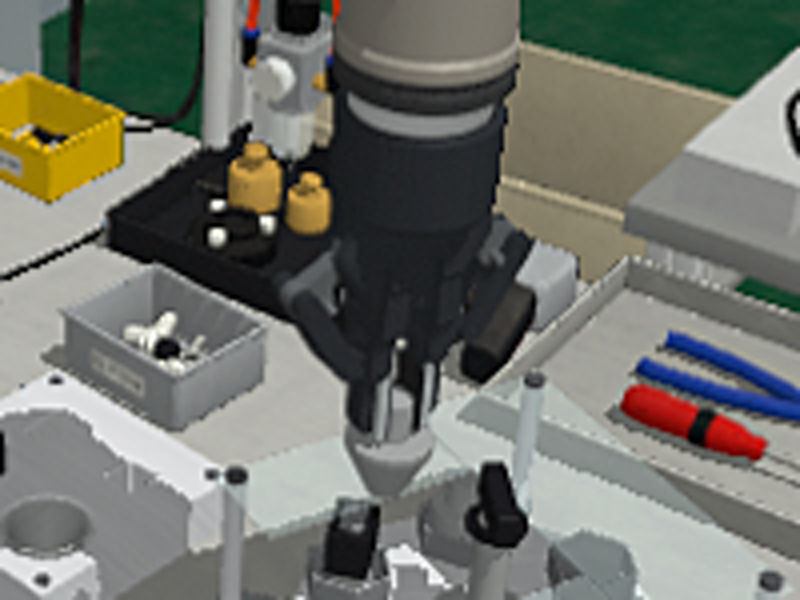

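View pics/w12.png

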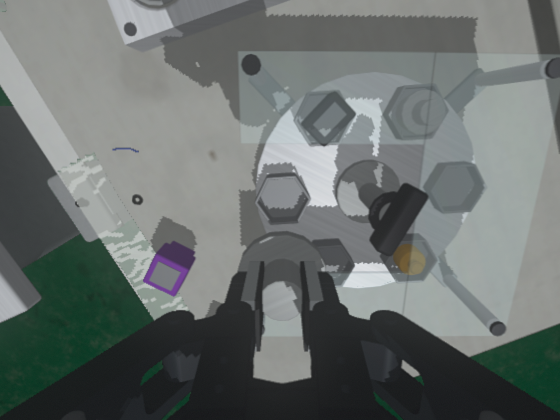

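{"fn": "apply_moves", "kwargs": {
  "series": "-0.1 0 0 0 -0.025 -0.045 0; -0.2 0 0 0 -0.05 -0.09 0; -0.3 0 0 0 -0.075 -0.14 0; -0.3 0 0 0 -0.099 -0.184 0; -0.3 0 0 0 -0.099 -0.184 0; -0.3 0 0 0.04 -0.099 -0.184 0; -0.3 0 0 0.09 -0.099 -0.184 0; -0.3 0 0 0.11 -0.099 -0.184 0; -0.3 0 0 0.11 -0.099 -0.184 0; -0.3 0 0 0.11 -0.099 -0.184 0"
}}

```text
clock: 25.65
tcp_pos: [0.4677, 0.0541, 0.0816]
orientation: [1.306, 1.143, -1.306]
contact_force: [-0.3, -0.4, -1.0]
grip_width: 0.0165
```

```bash
python3 - <<'E'
from h import *
state();im=grab_frame("scene");crop(im,190,140,390,290,4,"pics/s10.png");state()
go((.4671,.0554,.05,-.132))
E
```

```text
t 25.65 tcp [0.4677 0.0541 0.0816] yaw(y) -0.1329 xtool [ 0. -0. -1.] grip 0.0165 F [-0.3 -0.4 -1. ] q [-0.34  0.36  0.11  2.17 -0.07  0.61 -0.32]
t 25.7 tcp [0.4681 0.0544 0.082 ] yaw(y) -0.1327 xtool [ 0.001  0.    -1.   ] grip 0.0167 F [ 0.5 -0.3 -1.4] q [-0.34  0.36  0.11  2.17 -0.07  0.61 -0.32]
w [-0.001 -0.    -0.001] t [ 0.032  -0.0011 -0.0009] rows>= 0.5
```

View pics/s10.png

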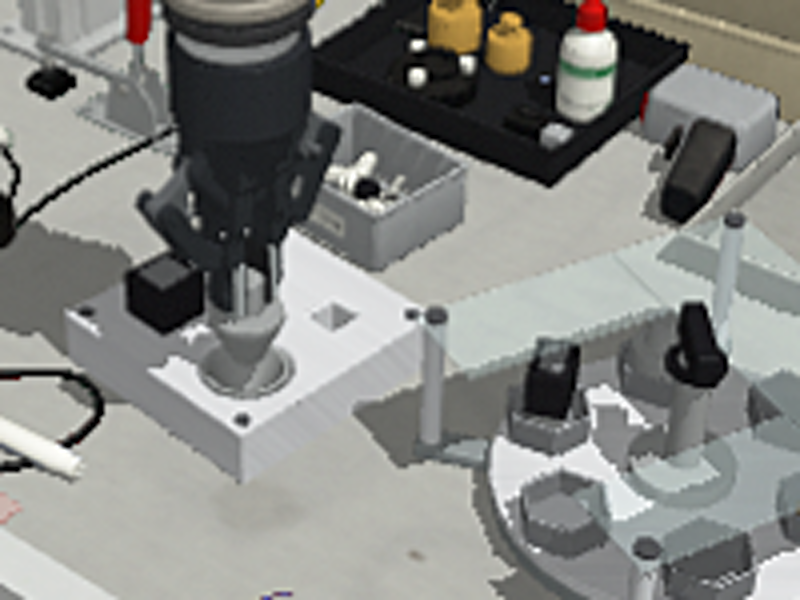

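{"fn": "apply_moves", "kwargs": {
  "series": "0 0 0 0.015 -0.001 -0.001 0; 0 0 0 0.025 -0.001 -0.001 0; 0 0 0 0.032 -0.001 -0.001 0; 0 0 0 0.034 -0.001 -0.001 0; 0 0 0 0.034 -0.001 -0.001 0"
}}

```text
clock: 26.32
tcp_pos: [0.4667, 0.0557, 0.0473]
orientation: [1.306, 1.144, -1.306]
contact_force: [0.5, -0.4, -1.2]
grip_width: 0.0169
```

```bash
python3 - <<'E'
from h import *
state();print(get_obs()['moment'])
E
```

```text
t 26.32 tcp [0.4667 0.0557 0.0473] yaw(y) -0.1322 xtool [ 0. -0. -1.] grip 0.0169 F [ 0.5 -0.4 -1.2] q [-0.33  0.43  0.1   2.18 -0.08  0.53 -0.31]
[-0.14986683 -0.14617492 -0.06136289]
```

Another few mm down until contact.

{"fn": "apply_moves", "kwargs": {
  "series": "0 0 0 0.002 0 0 0; 0 0 0 0.003 0 0 0; 0 0 0 0.0035 0 0 0; 0 0 0 0.0035 0 0 0; 0 0 0 0.0035 0 0 0"
}}

```text
clock: 26.95
tcp_pos: [0.4672, 0.0555, 0.0461]
orientation: [1.307, 1.143, -1.305]
contact_force: [-7.6, -2.1, 30.3]
grip_width: 0.0167
```

```bash
python3 - <<'E'
from h import *
state();print(get_obs()['moment'])
E
```

```text
t 26.95 tcp [0.4672 0.0555 0.0461] yaw(y) -0.1328 xtool [ 0.001  0.    -1.   ] grip 0.0167 F [-7.6 -2.1 30.3] q [-0.33  0.43  0.1   2.18 -0.08  0.53 -0.31]
[-0.63522024  1.65504489  0.01670004]
```

{"fn": "apply_moves", "kwargs": {
  "series": "0 0 0 -0.002 0 0 0.4; 0 0 0 -0.002 0 0 0.4; 0 0 0 -0.002 0 0 0.4; 0 0 0 -0.002 0 0 0.4; 0 0 0 -0.002 0 0 0.4; 0 0 0 -0.002 0 0 0.4; 0 0 0 -0.002 0 0 0.4"
}}

```text
clock: 27.82
tcp_pos: [0.4665, 0.0558, 0.0457]
orientation: [1.306, 1.144, -1.306]
contact_force: [-0.7, 0.5, 0.5]
grip_width: 0.034
```

```bash
python3 - <<'E'
from h import *
state();im=grab_frame("scene");crop(im,190,140,390,290,4,"pics/s11.png")
im=grab_frame("wrist");cv2.imwrite("pics/w13.png",im)
E
```

```text
t 27.82 tcp [0.4665 0.0558 0.0457] yaw(y) -0.132 xtool [-0. -0. -1.] grip 0.034 F [-0.7  0.5  0.5] q [-0.33  0.43  0.1   2.18 -0.08  0.53 -0.31]
```

View pics/s11.png

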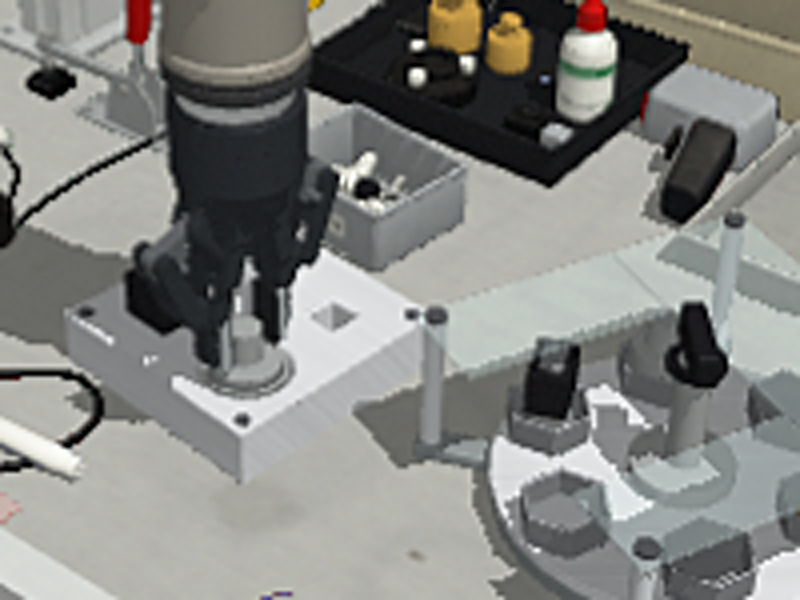

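View pics/w13.png

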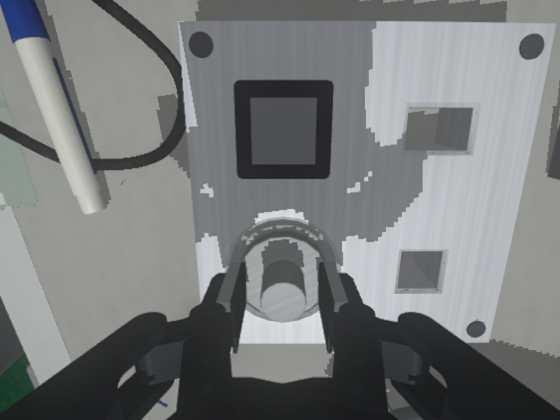

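{"fn": "apply_moves", "kwargs": {
  "series": "0 0 0 0 0 0 0; 0 0 0 0 0 0 0; 0 0 0 0 0 0 0; 0 0 0 0 0 0 0; 0 0 0 -0.004 0 0 0; 0 0 0 -0.007 0 0 0; 0 0 0.06 -0.007 -0.0015 0 0; 0 0 0.12 -0.007 -0.003 0 0; 0 0 0.17 -0.007 -0.0045 0 0; 0 0 0.17 -0.007 -0.0045 0 0; 0 0 0.17 -0.007 -0.0045 0 0; 0 0 0.17 -0.007 -0.0045 0 0"
}}

```text
clock: 29.42
tcp_pos: [0.4622, 0.0564, 0.0527]
orientation: [1.372, 1.01, -1.182]
contact_force: [0.1, 0.2, 0.1]
grip_width: 0.0169
```

```bash
python3 - <<'E'
from h import *
state();print(get_obs()['moment']);im=grab_frame("scene");crop(im,190,140,390,290,4,"pics/s12.png")
im=grab_frame("wrist");cv2.imwrite("pics/w14.png",im)
E
```

```text
t 29.43 tcp [0.4622 0.0564 0.0527] yaw(y) -0.1322 xtool [ 0.167 -0.022 -0.986] grip 0.0169 F [0.1 0.2 0.1] q [-0.46  0.36  0.18  2.31  0.02  0.32 -0.45]
[ 0.08607643  0.127695   -0.02714741]
```

View pics/s12.png

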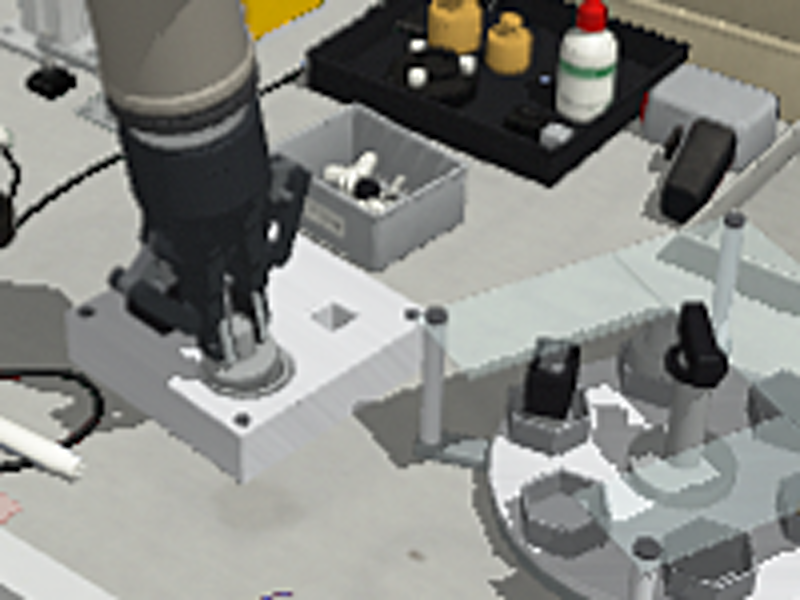

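View pics/w14.png

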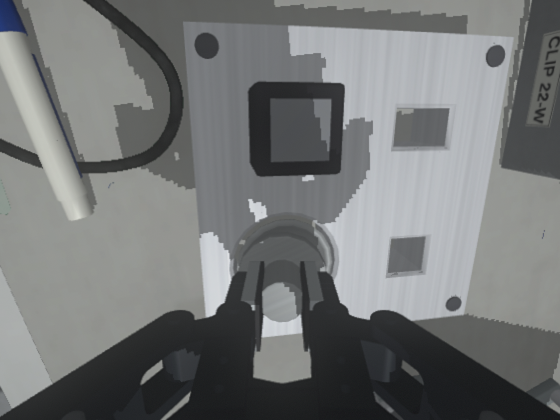

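{"fn": "apply_moves", "kwargs": {
  "series": "0 0 -0.06 0.0003 0.0015 0 0; 0 0 -0.12 0.0005 0.003 0 0; 0 0 -0.17 0.0008 0.0044 0 0; 0 0 -0.17 0.0008 0.0044 0 0; 0 0 -0.17 0.0048 0.0037 0 0; 0 0 -0.17 0.0077 0.0032 0 0; 0 0 -0.17 0.0092 0.003 0 0; 0 0 -0.17 0.0092 0.003 0 0"
}}

```text
clock: 30.52
tcp_pos: [0.467, 0.0559, 0.0458]
orientation: [1.307, 1.143, -1.305]
contact_force: [-5.0, -0.9, 22.5]
grip_width: 0.0166
```

```bash
python3 - <<'E'
from h import *
state()
E
```

```text
t 30.52 tcp [0.467  0.0559 0.0458] yaw(y) -0.132 xtool [ 0.001  0.    -1.   ] grip 0.0166 F [-5.  -0.9 22.5] q [-0.32  0.43  0.09  2.18 -0.07  0.53 -0.32]
```

Seated again with 22 N. I release, lift, and look.

{"fn": "apply_moves", "kwargs": {
  "series": "0 0 0 -0.001 0 0 0.4; 0 0 0 -0.001 0 0 0.4; 0 0 0 -0.001 0 0 0.4; 0 0 0 -0.001 0 0 0.4; 0 0 0 -0.03 0 0 0.4; 0 0 0 -0.08 0 0 0.4; 0 0 0 -0.14 0 0.03 0.4; 0 0 0 -0.16 0 0.08 0.4; 0 0 0 -0.16 0 0.08 0.4; 0 0 0 -0.16 0 0.08 0.4"
}}

```text
clock: 31.78
tcp_pos: [0.4557, -0.0231, 0.2039]
orientation: [1.306, 1.144, -1.306]
contact_force: [-0.4, 0.6, 0.1]
grip_width: 0.0341
```

```bash
python3 - <<'E'
from h import *
state();im=grab_frame("wrist");cv2.imwrite("pics/w15.png",im)
im=grab_frame("scene");crop(im,190,140,390,290,4,"pics/s13.png")
go((.556,-.183,.23,-.88+0))
E
```

```text
t 31.77 tcp [ 0.4557 -0.0231  0.2039] yaw(y) -0.1322 xtool [-0.  0. -1.] grip 0.0341 F [-0.4  0.6  0.1] q [-0.24  0.15  0.17  2.1  -0.03  0.9  -0.18]
w [0.75  0.001 0.002] t [-0.0269  0.1204  0.1463] rows>= 4.0
```

View pics/w15.png

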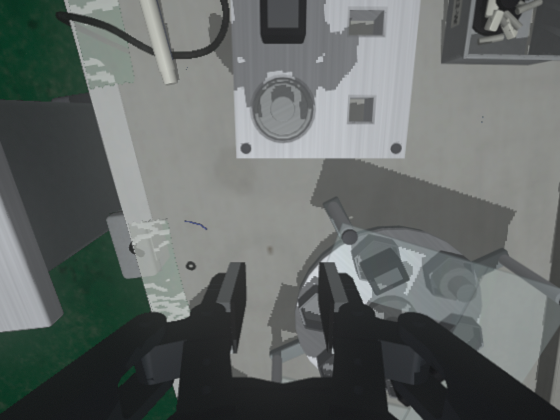

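View pics/s13.png

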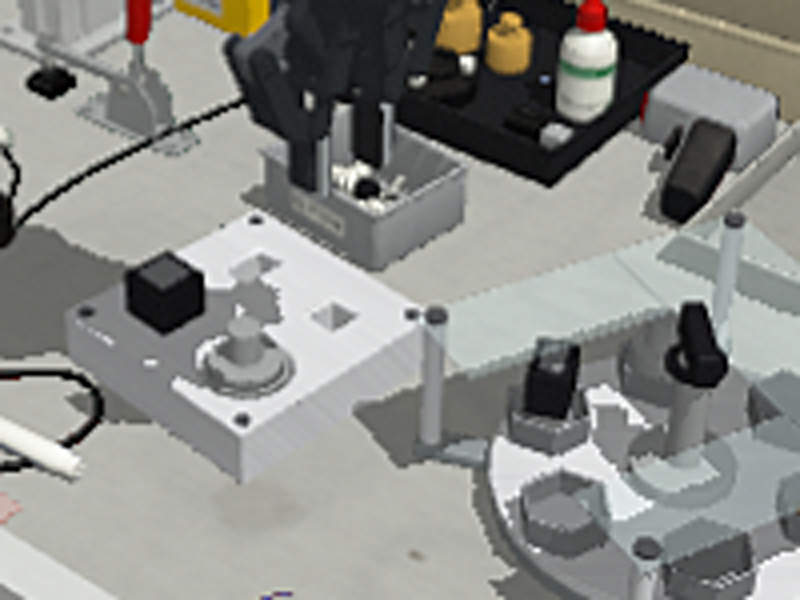

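Cone seated upright in both views. Now the knob again: rotate +60° to bring the flat plug to the window.

{"fn": "apply_moves", "kwargs": {
  "series": "0.18 0 0 -0.02 0.03 0.036 0.4; 0.36 0 0 -0.027 0.06 0.073 0.4; 0.54 0 0 -0.027 0.09 0.11 0.4; 0.72 0 0 -0.027 0.12 0.146 0.4; 0.753 0 0 -0.027 0.12 0.146 0.4; 0.753 0 0 -0.027 0.12 0.146 0.4; 0.753 0 0 -0.027 0.12 0.146 0.4"
}}

```text
clock: 32.75
tcp_pos: [0.5555, -0.182, 0.2307]
orientation: [1.822, 0.656, -1.823]
contact_force: [0.0, -0.3, 0.4]
grip_width: 0.0343
```

```bash
python3 - <<'E'
from h import *
state();im=grab_frame("wrist");cv2.imwrite("pics/w16.png",im)
go((.5555,-.1832,.104,-.885))
E
```

```text
t 32.75 tcp [ 0.5555 -0.182   0.2307] yaw(y) -0.8813 xtool [-0.001  0.001 -1.   ] grip 0.0343 F [ 0.  -0.3  0.4] q [-0.09  0.34  0.38  1.8  -0.15  1.03 -0.53]
w [ 0.003 -0.     0.001] t [0.127  0.0008 0.0006] rows>= 2.0
```

View pics/w16.png

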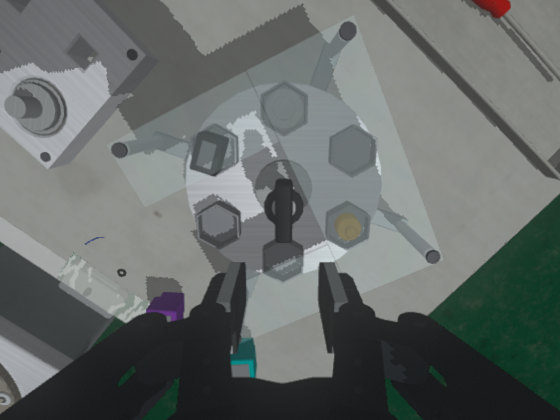

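{"fn": "apply_moves", "kwargs": {
  "series": "0 0 0 0.05 0.001 0 0.4; 0 0 0 0.1 0.001 0.001 0.4; 0 0 0 0.126 0.001 0.001 0.4; 0 0 0 0.126 0.001 0.001 0.4; 0 0 0 0.126 0.001 0.001 0; 0 0 0 0.126 0.001 0.001 0; 0 0 0 0.126 0.001 0.001 0; 0 0 0 0.126 0.001 0.001 0",
  "force": 40
}}

```text
clock: 33.8
tcp_pos: [0.5552, -0.1837, 0.1067]
orientation: [1.825, 0.655, -1.825]
contact_force: [-4.4, 3.9, 2.1]
grip_width: 0.013
```

{"fn": "apply_moves", "kwargs": {
  "series": "-0.15 0 0 0 0 0 0; -0.3 0 0 0 0 0 0; -0.45 0 0 0 0 0 0; -0.6 0 0 0 0 0 0; -0.75 0 0 0 0 0 0; -0.9 0 0 0 0 0 0; -1.047 0 0 0 0 0 0; -1.047 0 0 0 0 0 0; -1.047 0 0 0 0 0 0.5; -1.047 0 0 0 0 0 0.5; -1.047 0 0 -0.03 0 0 0.5; -1.047 0 0 -0.08 0 0 0.5"
}}

```text
clock: 35.3
tcp_pos: [0.5547, -0.1856, 0.185]
orientation: [1.089, 1.283, -1.092]
contact_force: [1.6, -1.7, -0.3]
grip_width: 0.0429
```

```bash
python3 - <<'E'
from h import *
state();go((.50,-.14,.24,-.431),(.50,-.14,.24,.165))
E
```

```text
t 35.3 tcp [ 0.5547 -0.1856  0.185 ] yaw(y) 0.1607 xtool [-0.003  0.    -1.   ] grip 0.0429 F [ 1.6 -1.7 -0.3] q [ 0.15  0.38  0.08  1.83 -0.04  0.94  0.41]
w [0.592 0.    0.003] t [-0.0548 -0.0468 -0.0538] rows>= 3.2
w [-0.004 -0.001  0.003] t [-0.0548 -0.0468 -0.0538] rows>= 1.4
```

{"fn": "apply_moves", "kwargs": {
  "series": "0 0 0 -0.03 -0.02 -0.02 0.5; 0.15 0 0 -0.055 -0.047 -0.054 0.5; 0.33 0 0 -0.055 -0.047 -0.054 0.5; 0.5 0 0 -0.055 -0.047 -0.054 0.5; 0.592 0 0 -0.055 -0.047 -0.054 0.5; 0.592 0 0 -0.055 -0.047 -0.054 0.5; 0.592 0 0 -0.055 -0.047 -0.054 0.5"
}}

```text
clock: 36.17
tcp_pos: [0.5007, -0.1399, 0.2405]
orientation: [1.518, 0.974, -1.517]
contact_force: [-0.5, -0.4, -0.2]
grip_width: 0.0431
```

```bash
python3 - <<'E'
from h import *
state();im=grab_frame("wrist");cv2.imwrite("pics/w17.png",im);crop(im,210,90,480,290,2.9,"pics/w17a.png");state()
E
```

```text
t 36.17 tcp [ 0.5007 -0.1399  0.2405] yaw(y) -0.4287 xtool [ 0.001 -0.    -1.   ] grip 0.0431 F [-0.5 -0.4 -0.2] q [ 0.02  0.21  0.15  1.92 -0.04  1.01 -0.24]
t 36.23 tcp [ 0.5007 -0.1399  0.2404] yaw(y) -0.429 xtool [ 0. -0. -1.] grip 0.043 F [-0.  -0.7  0.2] q [ 0.02  0.21  0.15  1.92 -0.04  1.01 -0.24]
```

View pics/w17a.png

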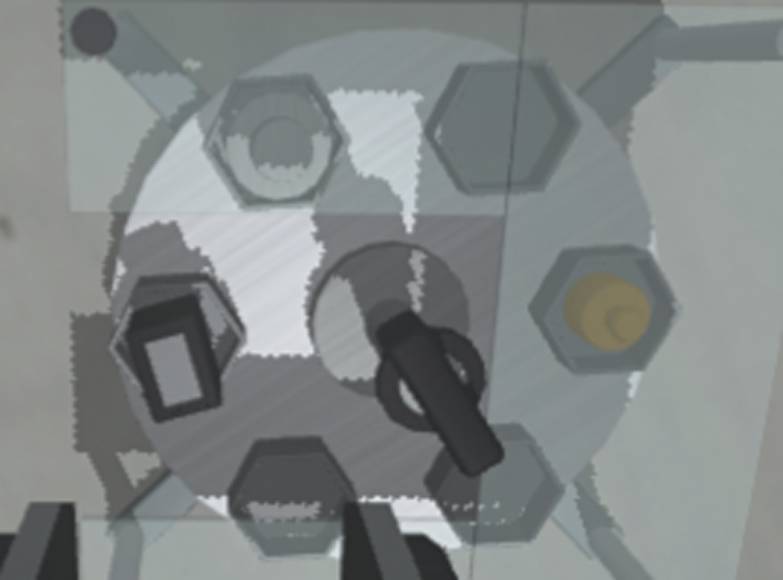

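Flat plug at the window; the other bays hold only the blunt cone and the weight, so there is no plug_small. I measure it from its label corners.

```bash
python3 - <<'E'
from h import *
ci=camera_info("wrist")
u=lambda p:[((a+.5)/2.9-.5+210,(b+.5)/2.9-.5+90) for a,b in p]
for Q in ([(146,344),(187,335),(202,395),(160,405)],[(131,338),(197,318),(221,402),(155,422)]):
    P=plane(ci,u(Q),.073);f=np.diff(P,axis=0);print(np.linalg.norm(f,axis=1).round(4),np.arctan2(f[:,1],f[:,0]).round(3),P.mean(0).round(4))
state()
E
```

```text
[0.014  0.0217 0.0147] [-0.206 -1.77   2.958] [ 0.4807 -0.1544  0.073 ]
[0.023  0.0305 0.0237] [-0.127 -1.734  3.023] [ 0.4814 -0.1549  0.073 ]
t 36.23 tcp [ 0.5007 -0.1399  0.2404] yaw(y) -0.429 xtool [ 0. -0. -1.] grip 0.043 F [-0.  -0.7  0.2] q [ 0.02  0.21  0.15  1.92 -0.04  1.01 -0.24]
```

```bash
python3 - <<'E'
from h import *
go((.4811,-.1547,.05,-.18))
E
```

```text
w [-0.249 -0.    -0.   ] t [ 0.1904 -0.0117  0.0216] rows>= 3.1
```

{"fn": "apply_moves", "kwargs": {
  "series": "-0.12 0 0 0.04 -0.006 0.01 0.5; -0.249 0 0 0.09 -0.012 0.0215 0.5; -0.249 0 0 0.12 -0.012 0.0215 0.5; -0.249 0 0 0.16 -0.012 0.0215 0.5; -0.249 0 0 0.19 -0.012 0.0215 0.5; -0.249 0 0 0.19 -0.012 0.0215 0.5; -0.249 0 0 0.19 -0.012 0.0215 0.5"
}}

```text
clock: 37.1
tcp_pos: [0.4814, -0.1545, 0.0512]
orientation: [1.342, 1.117, -1.34]
contact_force: [-0.4, 0.4, 0.9]
grip_width: 0.0427
```

```bash
python3 - <<'E'
from h import *
state();im=grab_frame("wrist");cv2.imwrite("pics/w18.png",im)
E
```

```text
t 37.1 tcp [ 0.4814 -0.1545  0.0512] yaw(y) -0.1809 xtool [ 0.001 -0.    -1.   ] grip 0.0427 F [-0.4  0.4  0.9] q [ 0.11  0.46  0.09  2.1  -0.08  0.58  0.08]
```

View pics/w18.png

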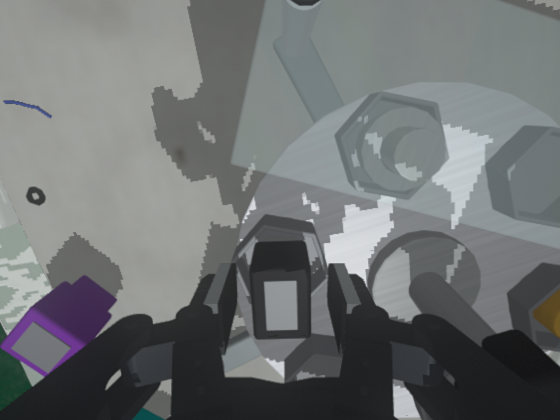

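Centred between the fingers (label at ~(281,305)). Close and lift.

{"fn": "apply_moves", "kwargs": {
  "series": "0 0 0 0 0 0 0; 0 0 0 0 0 0 0; 0 0 0 0 0 0 0; 0 0 0 0 0 0 0; 0 0 0 -0.03 0 0 0; 0 0 0 -0.08 0 0 0; 0 0 0 -0.13 0 0 0; 0 0 0 -0.13 0 0 0; 0 0 0 -0.13 0 0 0",
  "force": 60
}}

```text
clock: 38.28
tcp_pos: [0.4803, -0.1541, 0.1803]
orientation: [1.341, 1.118, -1.341]
contact_force: [-1.0, 0.8, -1.0]
grip_width: 0.0236
```

```bash
python3 - <<'E'
from h import *
state();im=grab_frame("wrist");cv2.imwrite("pics/w19.png",im)
go((.5455,.1152,.18,1.439))
E
```

```text
t 38.27 tcp [ 0.4803 -0.1541  0.1803] yaw(y) -0.1809 xtool [ 0.  0. -1.] grip 0.0236 F [-1.   0.8 -1. ] q [ 0.08  0.26  0.12  2.02 -0.04  0.87  0.05]
w [-1.62e+00 -1.00e-03  1.00e-03] t [-0.0005  0.0162 -0.2766] rows>= 8.7
```

View pics/w19.png

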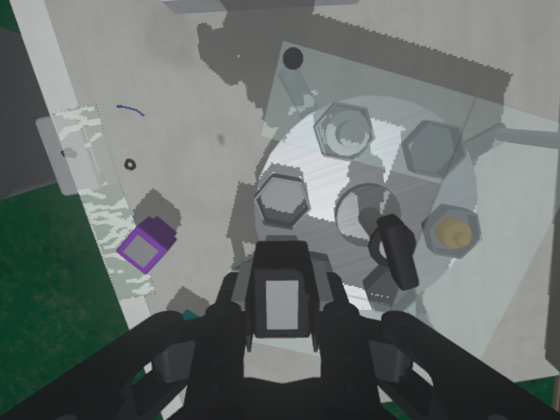

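```bash
python3 - <<'E'
from h import *
o=get_obs();ci=camera_info("wrist");T=R.from_rotvec(o['orientation']).as_matrix()
L=plane(ci,[(267,280),(297,280),(299,330),(267,330)],o['tcp_pos'][2]+.0225);print(((L-o['tcp_pos'])@T).round(4), ((L.mean(0)-o['tcp_pos'])@T).round(4))
E
```

```text
[[-0.0225 -0.0059 -0.0119]
 [-0.0225  0.0061 -0.0119]
 [-0.0225  0.0073  0.0117]
 [-0.0225 -0.0063  0.0117]] [-0.0225  0.0003 -0.0001]
```

{"fn": "apply_moves", "kwargs": {
  "series": "-0.18 0 0 0 0.002 -0.035 0; -0.36 0 0 0 0.004 -0.07 0; -0.54 0 0 0 0.006 -0.105 0; -0.72 0 0 0 0.008 -0.14 0; -0.9 0 0 0 0.01 -0.175 0; -1.08 0 0 0 0.012 -0.21 0; -1.26 0 0 0 0.014 -0.245 0; -1.44 0 0 0 0.016 -0.277 0; -1.62 0 0 0 0.016 -0.277 0; -1.62 0 0 0 0.016 -0.277 0; -1.62 0 0 0 0.016 -0.277 0; -1.62 0 0 0 0.016 -0.277 0"
}}

```text
clock: 39.83
tcp_pos: [0.5461, 0.1147, 0.1799]
orientation: [0.105, 1.569, -0.106]
contact_force: [0.3, -0.8, -0.3]
grip_width: 0.0237
```

```bash
python3 - <<'E'
from h import *
state();im=grab_frame("wrist");cv2.imwrite("pics/w20.png",im);state()
E
```

```text
t 39.83 tcp [0.5461 0.1147 0.1799] yaw(y) 1.4362 xtool [-0.001 -0.    -1.   ] grip 0.0237 F [ 0.3 -0.8 -0.3] q [-0.09  0.36 -0.28  1.87  0.12  0.93  1.01]
t 39.88 tcp [0.5462 0.1149 0.1801] yaw(y) 1.4368 xtool [-0. -0. -1.] grip 0.0238 F [-0.1 -0.  -0.3] q [-0.09  0.36 -0.28  1.87  0.12  0.93  1.01]
```

View pics/w20.png

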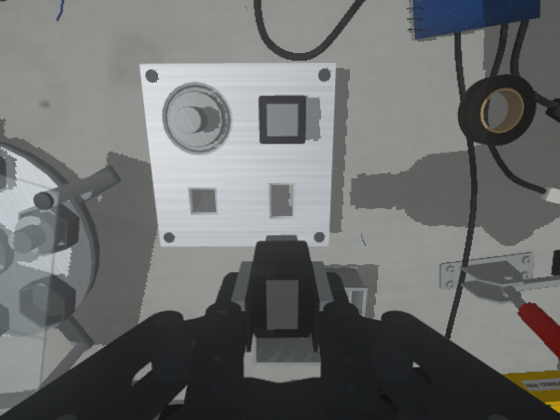

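```bash
python3 - <<'E'
from h import *
ci=camera_info("wrist");im=cv2.imread("pics/w20.png");g=im.max(2)
S=[]
for x,y in [(152,75),(324,75),(319,237),(169,237)]:
    w=9;p=g[y-w:y+w+1,x-w:x+w+1];n,l,st,ce=cv2.connectedComponentsWithStats(np.uint8(p<140));S.append(ce[l[w,w]]+[x-w,y-w])
P=plane(ci,S,.036);print(np.round(S,1),P.round(4),P.mean(0))
e=P[2]-P[1];e2=P[3]-P[0];print('yaw',np.arctan2(e[1],e[0]),np.arctan2(e2[1],e2[0]))
print('F',plane(ci,[(281.5,200)],.036))
state();go((.546,.1152,.06,1.438))
E
```

```text
[[151.5  75.6]
 [323.9  74.6]
 [318.9 236.7]
 [168.8 237.2]] [[0.4288 0.0259 0.036 ]
 [0.4469 0.1628 0.036 ]
 [0.5839 0.1447 0.036 ]
 [0.5659 0.0077 0.036 ]] [0.50638613 0.08526093 0.036     ]
yaw -0.13163461866809373 -0.13170111506082438
F [[0.54484163 0.11531836 0.036     ]]
t 39.88 tcp [0.5462 0.1149 0.1801] yaw(y) 1.4368 xtool [-0. -0. -1.] grip 0.0238 F [-0.1 -0.  -0.3] q [-0.09  0.36 -0.28  1.87  0.12  0.93  1.01]
w [-0.001 -0.     0.   ] t [ 0.1201  0.0003 -0.0002] rows>= 1.9
```

{"fn": "apply_moves", "kwargs": {
  "series": "0 0 0 0.04 0.0003 -0.0005 0; 0 0 0 0.08 0.0003 -0.0005 0; 0 0 0 0.105 0.0003 -0.0005 0; 0 0 0 0.112 0.0003 -0.0005 0; 0 0 0 0.117 0.0003 -0.0005 0; 0 0 0 0.122 0.0003 -0.0005 0; 0 0 0 0.127 0.0003 -0.0005 0; 0 0 0 0.127 0.0003 -0.0005 0"
}}

```text
clock: 40.88
tcp_pos: [0.546, 0.1157, 0.0533]
orientation: [0.104, 1.568, -0.104]
contact_force: [-0.7, 0.3, -1.4]
grip_width: 0.024
```

```bash
python3 - <<'E'
from h import *
state();print(get_obs()['moment'])
E
```

```text
t 40.88 tcp [0.546  0.1157 0.0533] yaw(y) 1.4388 xtool [ 0.  0. -1.] grip 0.024 F [-0.7  0.3 -1.4] q [-0.13  0.53 -0.25  1.96  0.2   0.67  0.94]
[0.0362117  0.17263332 0.02639295]
```

{"fn": "apply_moves", "kwargs": {
  "series": "0 0 0 0.004 0 0 0; 0 0 0 0.007 0 0 0; 0 0 0 0.009 0 0 0; 0 0 0 0.01 0 0 0; 0 0 0 0.01 0 0 0"
}}

```text
clock: 41.5
tcp_pos: [0.546, 0.1157, 0.0447]
orientation: [0.103, 1.568, -0.104]
contact_force: [-6.3, -1.7, 16.1]
grip_width: 0.024
```

```bash
python3 - <<'E'
from h import *
state();print(get_obs()['moment'])
E
```

```text
t 41.5 tcp [0.546  0.1157 0.0447] yaw(y) 1.4388 xtool [ 0. -0. -1.] grip 0.024 F [-6.3 -1.7 16.1] q [-0.13  0.55 -0.24  1.96  0.21  0.66  0.93]
[-0.19799607  1.30449259  0.04063836]
```

{"fn": "apply_moves", "kwargs": {
  "series": "0 0 0 0.0015 0 0 0; 0 0 0 0.0015 0 0 0; 0 0 0 0 0 0 0.5; 0 0 0 0 0 0 0.5; 0 0 0 0 0 0 0.5; 0 0 0 -0.03 0 0 0.5; 0 0 0 -0.08 0 0 0.5; 0 0 0 -0.14 0 0 0.5; 0 0 0 -0.18 0 0.02 0.5; 0 0 0 -0.2 0 0.04 0.5; 0 0 0 -0.2 0 0.04 0.5; 0 0 0 -0.2 0 0.04 0.5"
}}

```text
clock: 43.0
tcp_pos: [0.584, 0.1104, 0.2415]
orientation: [0.103, 1.571, -0.104]
contact_force: [-0.0, -0.5, -0.6]
grip_width: 0.0428
```

```bash
python3 - <<'E'
from h import *
state();im=grab_frame("wrist");cv2.imwrite("pics/w21.png",im)
im=grab_frame("scene");crop(im,190,130,390,280,4,"pics/s14.png");cv2.imwrite("pics/top2.png",grab_frame("top"))
E
```

```text
t 43.0 tcp [0.584  0.1104 0.2415] yaw(y) 1.4393 xtool [-0.003 -0.001 -1.   ] grip 0.0428 F [-0.  -0.5 -0.6] q [-0.07  0.35 -0.28  1.73  0.11  1.08  1.05]
```

View pics/w21.png

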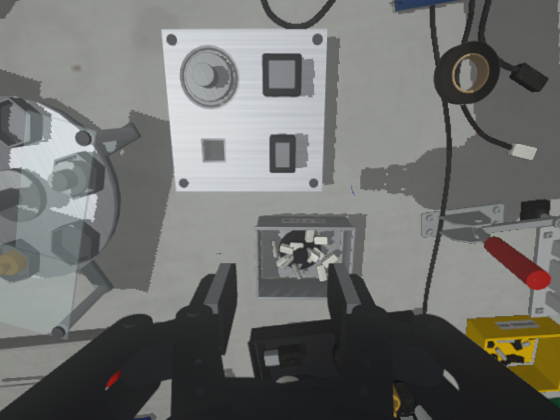

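View pics/s14.png

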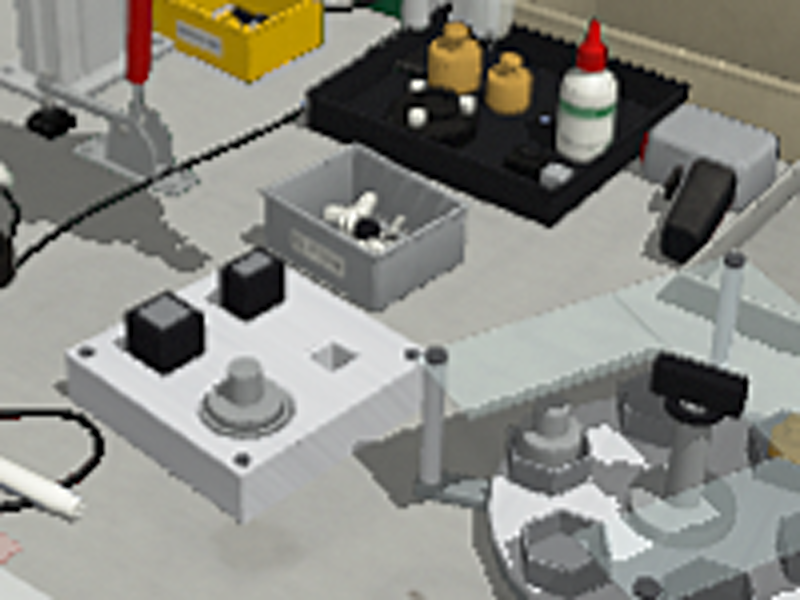

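View pics/top2.png

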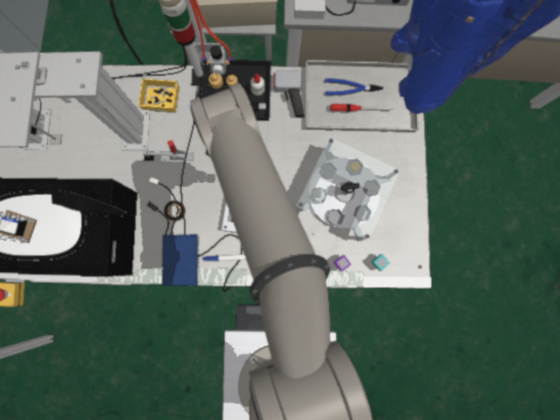

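All in place: both plugs flush on the block, cone upright, cap inside the bin at (302,255). One numeric check before handing in.

```bash
python3 - <<'E'
from h import *
ci=camera_info("wrist");cs=camera_info("scene")
print('large,flat tops',plane(ci,[(282.5,73.5),(283,152.5)],.066).round(4),'expect (.4763,.1246),(.5457,.1153)')
print('cone top',plane(ci,[(208,75)],.064).round(4),'expect (.4671,.0554)')
u=lambda p:((p[0]+.5)/4-.5+190,(p[1]+.5)/4-.5+130)
for n,a,b in [('L',(282.5,73.5),(167,311)),('F',(283,152.5),(253,266)),('cone',(208,75),(244,367))]: print(n,tri(ci,a,cs,u(b)))
print('cap grip',plane(ci,[(301,256)],.028).round(4),'bin rim c',plane(ci,[(305,256)],.048).round(4))
state()
E
```

```text
large,flat tops [[0.4758 0.1259 0.066 ]
 [0.5447 0.1173 0.066 ]] expect (.4763,.1246),(.5457,.1153)
cone top [[0.468  0.0597 0.064 ]] expect (.4671,.0554)
L (array([0.47761076, 0.12377461, 0.06616271]), np.float64(0.005468783475595121))
F (array([0.5467995 , 0.11535332, 0.06349098]), np.float64(0.005210864842688169))
cone (array([0.46921891, 0.05733927, 0.0611259 ]), np.float64(0.00483690102713886))
cap grip [[0.6695 0.122  0.028 ]] bin rim c [[0.6611 0.1263 0.048 ]]
t 43.15 tcp [0.5841 0.1105 0.2417] yaw(y) 1.4397 xtool [-0.003 -0.001 -1.   ] grip 0.0427 F [ 1.   0.8 -0.2] q [-0.07  0.35 -0.28  1.73  0.11  1.08  1.05]
```

The cone top reads ~2–4 mm off in y by eye, so I look closer, with the arm at rest.

```bash
python3 - <<'E'
from h import *
im=grab_frame("wrist");crop(im,160,20,340,200,4,"pics/w22.png")
E
```

```text
(no output)
```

View pics/w22.png

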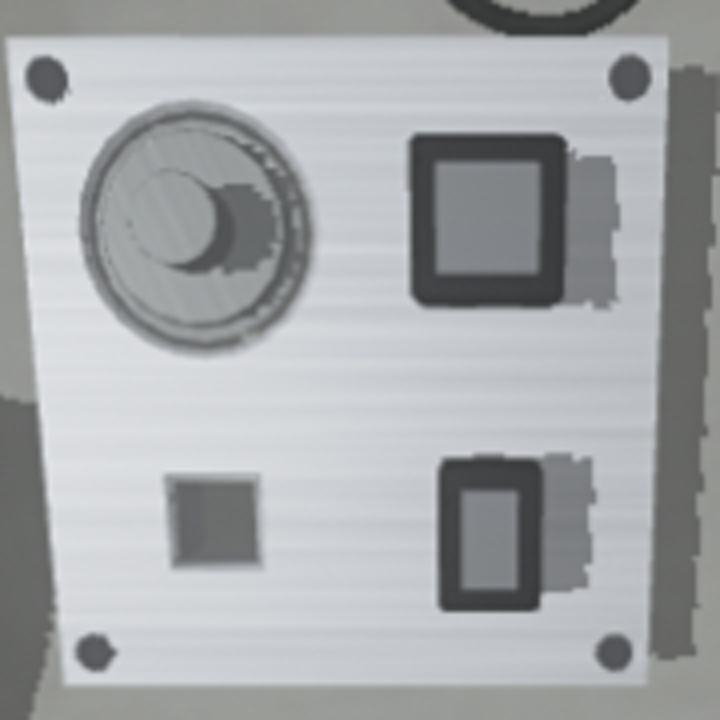

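```bash
python3 - <<'E'
from h import *
ci=camera_info("wrist")
u=lambda p:[((a+.5)/4-.5+160,(b+.5)/4-.5+20) for a,b in p]
print('stem top',plane(ci,u([(172,217)]),.064).round(4),'rim',plane(ci,u([(190,227)]),.042).round(4),'mouth',plane(ci,u([(197,227)]),.036).round(4))
S=plane(ci,u([(47,79),(630,77),(614,652),(95,653)]),.036);print('block',S.mean(0).round(4))
print('L,F',plane(ci,u([(488,218),(490,540)]),.066).round(4))
state()
E
```

```text
stem top [[0.4667 0.0551 0.064 ]] rim [[0.4665 0.0544 0.042 ]] mouth [[0.466  0.0549 0.036 ]]
block [0.5065 0.0852 0.036 ]
L,F [[0.4766 0.1251 0.066 ]
 [0.547  0.1162 0.066 ]]
t 43.2 tcp [0.5844 0.1105 0.242 ] yaw(y) 1.4396 xtool [-0.002 -0.    -1.   ] grip 0.0428 F [-0.1  0.2  0.8] q [-0.07  0.35 -0.28  1.72  0.11  1.08  1.05]
```

The cone's stem top, rim and the cup mouth all coincide within 1 mm, so it is upright and home. Both plugs are within ~1.5 mm of their sockets. Handing in.

```bash
python3 -c "
from bench import *
print(hand_in())"
```

```text
the job is handed in; nothing more can be done
None
```

The job is done and handed in at about 43 s on the robot's clock.

**What I did**
- The dust cap went into the grey bin.
- plug_large was already at the window, so it went straight into the large socket. I then turned the magazine to bring up the taper cone and after it plug_flat.
- The cone was seated and released, then gripped again, lifted 7 mm and tilted 9.7°. I set it back down and released it.
- plug_flat went into the oblong socket. There was no plug_small in any bay.

**Last checks**
- **Cone:** stem top, rim and cup mouth line up within about 1 mm, so it is upright. I judged its depth from the 22 N contact at the same tool height as the first seating, and from the pictures.
- **Plugs:** both tops are within about 1.5 mm of their sockets' centres. Both met the stop at the expected tool height, with 32 N (large) and 16 N (flat), and I pushed the flat one slightly further.
- **Others:** the cap is in the bin, the blunt cone and brass weight are still in their bays, and the tape, pen and notebook show no visible shift. The gripper is clear of everything.

**What disagreed**
- My first reading of the cone's top, picked by eye while the arm was still settling, came out 2 to 4 mm off. A second look with the arm at rest brought it to under 1 mm.
- The top and scene cameras read about 2 mm lower in y than the wrist camera. I mostly followed the wrist camera, and the plugs went in without side force.

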